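Comb stirring rods into the grooves of a lab tray

ROBOT

A 7-joint arm with a two-finger parallel gripper is mounted at the origin on the work surface. World frame = base frame: x ahead of the robot, y to its left, z up, the work surface at z = 0. Lengths are in m, angles in rad, forces in N, time in s.
With the tool pointing down it reaches from about 0.4 to 0.85 m from the base axis. Payload 4.5 kg.
Tool frame: the origin (TCP) lies midway between the tips of the shut fingers; the grasp point (between the pads) lies 19 mm behind it; x points along the fingers, y is the direction in which the jaws open and shut, and the axes are right-handed (so a half turn about x gives the same grasp; the last joint's range is limited). The gripper opens to 85 mm and grips with 20 to 120 N. Pads are 22 mm wide; open, the fingers measure 114 mm over their backs; the gripper's body (76 mm by 85 mm) begins 54 mm behind the grasp point. The pads swing forward as they close: fully open they stand 13 mm farther back than shut.
Start: joints at [-1.196, 0.689, -0.195, 1.565, 0.157, 0.902, -0.215], TCP at [0.209, 0.589, 0.231] pointing down, gripper open.
Joint ranges: [-3.01, 3.01], [-0.46, 2.08], [-1.47, 1.51], [0.13, 2.56], [-1, 4.14], [0.04, 2.09], [-2.66, 2.66]. Speed limits (rad/s): [2.57, 2.57, 3.14, 3.14, 3.14, 3.14, 3.14].

INTERFACE

Orientations are given as [roll, pitch, yaw] about the fixed x, y, z axes, in that order (R = Rz(yaw) Ry(pitch) Rx(roll)).
In Python, from rig import arm, optics, ticket, spotter gives the robot as it stands.
- The arm moves only by the tool servo_tool, never from a script. Its argument "moves" is a list of rows, each a list of 4 numbers: the shift along the tool's x, y, z in m, then the turn about the tool's x in rad. In form: [[x, y, z, turn], ...]. A call has 1 to 10 rows; each row shifts and turns the pose as measured when the row begins, along the tool's axes as they then stand; what a row does not reach is not made up. A row lasts 1/12 s, in which the tool goes at most 41.7 mm and 7.16 degrees, less where a joint would pass 70% of its speed; a pose out of reach is approached as far as the arm can. A call is refused whole if a number of a shift passes 0.0417 or a number of a turn 0.125, either way. A call with a gripper value outside its range is refused whole. "grip" is the opening, from 0 (shut) to 1 (fully open), set as the call begins (left out, the last holds). The fingers move at their own pace and stop on an object; "squeeze" is the grip in N (left out, the last holds). Time passes only in rows, so rows that do not move let the fingers close. It gives the time, the measured TCP pose, the force and the opening at its end, in the units of the state.
- arm.state(): the state, without advancing time (a new reading comes with each control period).
- optics.grab_frame(name): name is "scene" or "top" or "wrist"; returns the picture (480x640x3 uint8, red, green, blue); there is no depth.
- optics.camera_info(name): a dict with "intrinsics" (3x3 intrinsics, pixels), "camera_from_world" (4x4, takes a point from world to camera coordinates). Camera axes: x right, y down, z forward; pixel columns grow to the right and rows downward; lengths in m; the calibration is good to about 2 mm. A picture is of the moment at which its call begins: read the wrist's pose just before it. camera_info takes no time and is no camera call; for the wrist camera it gives the pose at the moment of the call.
- ticket.finish_job(): hands the job in, once; it reports no verdict.
Trained networks look in the newest picture that a camera, given by its name, has taken for a name from the list of things; names that differ only in an ending like _2 or _b are one class to them, and where a whole thing is asked for, a point or a joint stands for the part that bears it (a point fixed in the world has none). Each returns a list of dicts, best first, with "p" (0 to 1); they miss things now and then, are a little off and sometimes report something else, mostly with a low value. They report only what shows in the picture. A call takes as long as a camera call. They do not tell look-alikes from the thing itself.
- spotter.regions_of(target, camera): "region" (480x640 bool, what is visible of it) and "bbox" ([left, top, right, bottom] in pixels, round what is visible of it).
The state is a dict: "clock": time; "joints": joint angles; "joint_velocities": joint speeds; "effort": joint torques, N m; "eef_pos": TCP position; "ee_rot": TCP orientation; "force": force on the tool from outside, world axes, zero at the start; "moment": the same for the moment, N m; "gripper_width": finger opening in m.
Only numpy, scipy, OpenCV 4.12 (cv2) and the standard library are available. Lean on these libraries where they do the work, as an engineer would, in place of code of your own. Each camera call takes 0.05 s, during which the arm holds its last target.

TASK

Take the rake from its mat, set its teeth down on the wide plain end of the grooved tray, behind the loose stirring rods, and comb it in contact with the deck along the tray to the other end, pressing only lightly, so that every rod drops into a groove of its own and lies parallel. Then stand the rake back on its mat and let go. Move the rods only with the rake, not with the gripper, never force the rake on the tray, and leave the bottle, beaker and tube rack where they are.

Things in the scene. Friction and masses are not known exactly. Their poses are not given: they have to be found in the camera images.
- tray: Open steel tray, fixed, outside 122 (x) x 268 (y) x 48 mm high, walls 6 mm, inside 110 x 256 mm. Origin: centre of its underside; z up, y along its length (combing goes from +y to -y), x along the grooves. The grey deck in it is level and stiff, but its height is not measured: its top is 24 to 36 mm above this origin, other each time; find it by touch. More than 12 N on it is forcing.
- tray_start (a point): Point over the plain +y end of the deck, at tray x 0, y +108 mm, at the height of the wall tops (48 mm above the tray's underside): middle of the free strip behind the rods where the rake is set down. The deck is plain from tray y +128 to +15 mm.
- tray_grooves (a point): Point over the middle groove (tray y -38 mm), at wall-top height. 7 grooves along tray x over the whole inner width, centred at tray y +10, -6, -22, -38, -54, -70, -86 mm, each 10 mm wide, 8.3 mm deep; flat 6 mm ridges between them, level with the plain deck. A rod pushed broadside drops into the first empty groove and lies just below the ridges; the rake passes over it.
- tray_end (a point): Point over the plain -y end of the deck, at tray x 0, y -108 mm, at wall-top height: where the stroke ends. The deck is plain from tray y -91 to -128 mm.
- rake: Steel rake, about 0.22 kg, upright on its mat. Origin: centre of its underside (tips of the teeth); z up. Six fin teeth side by side along x, 100 mm overall, each 28 mm long along y (combing direction) with skid-like lower edges that bridge the grooves; crossbar at 36 to 46 mm height; black handle, 40 (x) x 20 (y) mm, from 46 to 120 mm height: pinch it across y near 98 mm; it springs down 1.5 mm on the head (3 N per mm, then solid). Set rake x along tray x to comb.
- mat: Flat black rubber mat, fixed, 150 (x) x 90 (y) x 4 mm; origin at the centre of its underside. The rake belongs upright at its centre.
- rod1: White solid stirring rod with round ends, 90 mm long, 8 mm in diameter, 13 g; it lies skewed on top of the deck at the start. Origin at its middle on its axis, x along the rod.
- rod2: White solid stirring rod with round ends, 90 mm long, 8 mm in diameter, 13 g; it lies skewed on top of the deck at the start. Origin at its middle on its axis, x along the rod.
- rod3: White solid stirring rod with round ends, 90 mm long, 8 mm in diameter, 13 g; it lies skewed on top of the deck at the start. Origin at its middle on its axis, x along the rod.
- rod4: White solid stirring rod with round ends, 90 mm long, 8 mm in diameter, 13 g; it lies skewed on top of the deck at the start. Origin at its middle on its axis, x along the rod.
- bottle: Bystander: clear reagent bottle with dark cap, 64 mm in diameter, 140 mm high; origin at the centre of its underside.
- beaker: Bystander: glass beaker, 68 mm in diameter, 80 mm high; origin at the centre of its underside.
- rack: Bystander: tube rack block with two rows of holes, 70 x 150 x 45 mm; origin at the centre of its underside.
Things that resemble listed ones, but are neither listed nor needed, are in the scene too. Of the things that look like the rake, take the one that is nearest to the robot's base at the start.

How it is judged:
By the outcome, as a careful person would: the job done as asked, in the order asked, and still so for the second after the job is handed in, with the robot touching nothing.
It also fails if it takes over 72 s, if anything falls off the work surface, if the arm or the gripper's body presses on something with over 40 N, if the wrist force passes 120 N, or if a joint passes its speed limit or range.

## Working session

There is one attempt and no reset: what is moved stays moved. The work goes in short steps, Python scripts to look and compute and a tool call to move; the robot and the scene stay as the last step left them, time stands still between calls to the robot, and variables do not carry over. Pictures are saved under pics/ and viewed, and the job is handed in when it is done.

Besides the shell and the picture viewer there is one more tool, called after ">>>" as name(argument=value, ...) on one line, values as JSON. servo_tool: Moves the arm, as the interface text tells. Its arguments: {"type":"object","properties":{"moves":{"type":"array","items":{"type":"array","items":{"type":"number"}}},"grip":{"type":"number"},"squeeze":{"type":"number"}},"required":["moves"]}

```bash
ls; mkdir -p pics
cat > h.py <<'E'
import numpy as np, cv2
from rig import arm, optics, ticket, spotter
def save(n,cam):
    im=optics.grab_frame(cam); cv2.imwrite(f'pics/{n}.png',im[:,:,::-1]); return im
def proj(cam,P):
    c=optics.camera_info(cam);K=np.array(c['intrinsics']);T=np.array(c['camera_from_world'])
    p=(T[:3,:3]@np.atleast_2d(P).T+T[:3,3:]); q=K@p; return (q[:2]/q[2]).T
def ray(cam,uv,z):
    c=optics.camera_info(cam);K=np.array(c['intrinsics']);T=np.array(c['camera_from_world'])
    uv=np.atleast_2d(uv); d=np.linalg.inv(K)@np.c_[uv,np.ones(len(uv))].T
    R=T[:3,:3]; d=R.T@d; o=-R.T@T[:3,3]
    return (o[:,None]+d*((z-o[2])/d[2])).T
E
python3 - <<'E'
from h import *
s=arm.state(); print(s)
save('s0','scene');save('t0','top')
for c in('scene','top'):
    i=optics.camera_info(c);print(np.round(i['intrinsics'],1).tolist(),np.round(i['camera_from_world'],3).tolist())
E
```

```text
pics
{'clock': 0.0, 'joints': array([-1.19619502,  0.69001297, -0.19447153,  1.5663944 ,  0.15729202,
        0.90248926, -0.21508529]), 'joint_velocities': array([-1.33894955e-03, -1.32583219e-03,  4.29745192e-05,  5.61524357e-04,
        3.54028183e-04, -4.57964226e-04, -2.05782943e-03]), 'effort': array([-2.06379741e-04, -5.39616716e+01, -1.26657587e+00, -1.58550239e+01,
        9.15182551e-03,  9.26069508e-03, -1.59005174e-05]), 'eef_pos': array([0.20874466, 0.58839274, 0.23045146]), 'ee_rot': array([-1.48844583,  1.56888075, -1.82917953]), 'force': array([-0.42101925,  0.12802824,  0.08781107]), 'moment': array([ 0.04518774, -0.02509952, -0.04187394]), 'gripper_width': 0.08526892686586342}
[[580.2, 0.0, 326.0], [0.0, 580.2, 247.1], [0.0, 0.0, 1.0]] [[0.354, 0.935, -0.001, -0.179], [0.603, -0.229, -0.764, -0.33], [-0.715, 0.27, -0.645, 1.797], [0.0, 0.0, 0.0, 1.0]]
[[607.1, 0.0, 316.1], [0.0, 607.1, 249.3], [0.0, 0.0, 1.0]] [[0.014, -1.0, -0.012, -0.03], [-0.997, -0.013, -0.076, 0.596], [0.076, 0.013, -0.997, 1.054], [0.0, 0.0, 0.0, 1.0]]
```

View pics/s0.png

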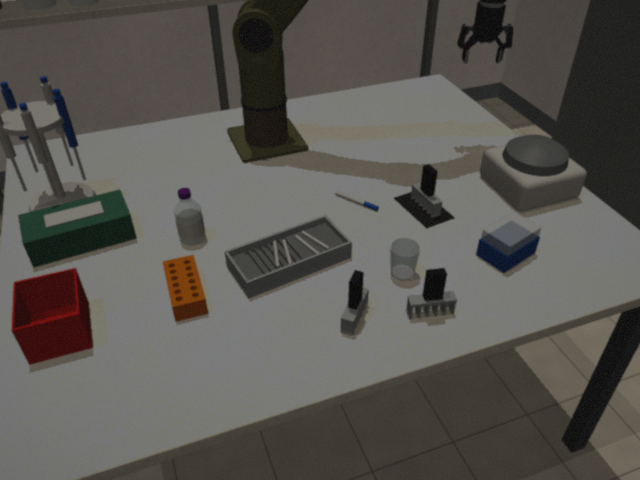

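View pics/t0.png

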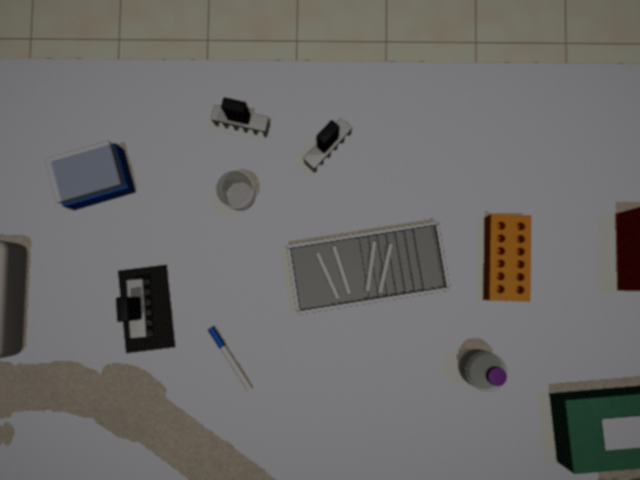

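```bash
cat > f.py <<'E'
from h import *
from scipy.optimize import least_squares
optics.grab_frame('top')
ms={}
for n in('tray','mat','rake'):
    for r in spotter.regions_of(n,'top')[:4]:
        print(n,round(r['p'],2),r['bbox'],r['region'].sum())
        ms.setdefault(n,[]).append(r['region'])
def rect(m,z):
    c,_=cv2.findContours(m.astype(np.uint8),0,2); c=max(c,key=cv2.contourArea)[:,0]
    w=ray('top',c+0.0,z)[:,:2]
    r=cv2.minAreaRect((w*1000).astype(np.float32)); return r
for n,z in(('tray',.048),('mat',.004)):
    for m in ms[n]: print(n,rect(m,z))
for m in ms['rake']: print('rake',rect(m,.046), rect(m,.0))
E
python3 f.py
python3 -c "
from h import *
im=cv2.imread('pics/t0.png');
cv2.imwrite('pics/t0a.png',cv2.resize(im[200:330,270:470],None,fx=4,fy=4,interpolation=2))
cv2.imwrite('pics/t0b.png',cv2.resize(im[250:370,90:200],None,fx=5,fy=5,interpolation=2))"
```

```text
tray 0.65 [284.5, 223.2, 452.0, 315.4] 9827
tray 0.64 [115.4, 277.6, 150.9, 340.9] 1420
tray 0.31 [380.2, 245.7, 390.4, 291.1] 216
mat 0.94 [120.4, 264.0, 176.3, 350.7] 2778
mat 0.48 [114.0, 275.2, 152.9, 337.8] 1442
mat 0.2 [362.9, 240.9, 377.0, 285.9] 255
rake 0.76 [211.7, 96.9, 270.4, 137.2] 1345
rake 0.64 [115.4, 277.1, 151.3, 338.9] 1409
rake 0.59 [303.9, 120.5, 348.5, 173.9] 1126
tray ((564.7614135742188, -112.46760559082031), (121.85076904296875, 267.59356689453125), 9.918384552001953)
tray ((487.8552551269531, 291.44384765625), (100.72496032714844, 58.77145767211914), 6.194149017333984)
tray ((563.9376220703125, -142.23106384277344), (8.008878707885742, 85.13744354248047), 77.3226318359375)
mat ((487.3958740234375, 281.44873046875), (149.4750213623047, 89.62664031982422), 7.870723724365234)
mat ((487.3464050292969, 304.7167053222656), (104.03660583496094, 61.99661636352539), 5.694868564605713)
mat ((570.9506225585938, -121.30995178222656), (11.154067993164062, 87.61677551269531), 83.30328369140625)
rake ((829.9365234375, 111.82792663574219), (105.5619888305664, 53.7413444519043), 77.4328842163086) ((843.7681274414062, 118.30113220214844), (110.18692016601562, 56.09586715698242), 77.43283081054688)
rake ((488.7940979003906, 292.7744140625), (99.04891967773438, 58.754085540771484), 4.798391819000244) ((487.6793212890625, 307.1753234863281), (103.38849639892578, 61.3282585144043), 4.798403263092041)
rake ((781.9259643554688, -37.565406799316406), (42.72298812866211, 104.80152893066406), 51.98237609863281) ((793.654052734375, -37.637489318847656), (44.594783782958984, 109.3932113647461), 51.982337951660156)
```

View pics/t0a.png

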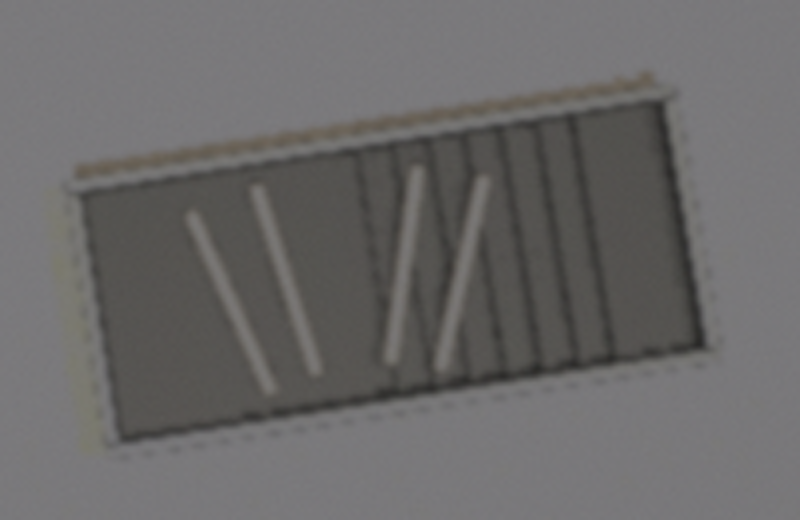

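View pics/t0b.png

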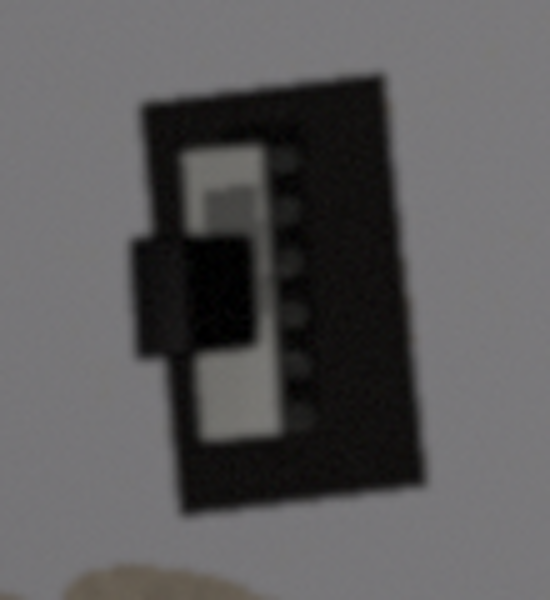

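```bash
cat >> h.py <<'E'
from scipy.spatial.transform import Rotation as Ro
def tool(s=None):
    s=s or arm.state(); return np.array(s['eef_pos']),Ro.from_euler('xyz',s['ee_rot']).as_matrix()
def go(P,jyaw):
    "tool-frame shift to TCP P, and turn so tool y axis lies along world yaw jyaw (mod pi)"
    p,R=tool(); d=R.T@(np.array(P)-p)
    a=np.arctan2(R[1,1],R[0,1]); t=(jyaw-a+np.pi/2)%np.pi-np.pi/2
    s=arm.state()
    print('clock',round(s['clock'],2),'p',p.round(4),'F',s['force'].round(2),'w',round(s['gripper_width'],4),'jawyaw',np.degrees(a).round(2),'tilt',R[:,0].round(4), 'axes y',R[:,1].round(3),'z',R[:,2].round(3))
    print('toolshift',d.round(4),'turn about tool x',round(-t,4))
E
python3 - <<'E'
from h import *
go([.4874,.2814,.25],np.radians(97))
print(arm.state()['joints'].round(2))
E
```

```text
clock 0.3 p [0.2088 0.5889 0.231 ] F [ 0.15 -0.09 -0.54] w 0.0855 jawyaw 70.48 tilt [-2.e-04 -6.e-04 -1.e+00] axes y [ 0.334  0.943 -0.001] z [ 0.943 -0.334  0.   ]
toolshift [-0.0188 -0.1967  0.3653] turn about tool x -0.4629
[-1.2   0.69 -0.19  1.57  0.16  0.9  -0.22]
```

>>> servo_tool(moves=[[-0.005, -0.01, 0.03, -0.08], [-0.005, -0.01, 0.035, -0.08], [-0.005, -0.01, 0.035, -0.08], [-0.005, -0.01, 0.035, -0.08], [-0.005, -0.01, 0.035, -0.08], [-0.005, -0.01, 0.035, -0.06], [0, -0.01, 0.035, 0], [0, -0.01, 0.03, 0], [0, -0.01, 0.02, 0], [0, 0, 0, 0]], grip=1)

```text
clock: 1.13
eef_pos: [0.4997, 0.484, 0.2592]
ee_rot: [-2.522, 1.568, -2.37]
force: [0.8, -0.7, -0.1]
gripper_width: 0.0855
```

Run:
```python
from h import *
go([.4874,.2814,.27],np.radians(97))
```

```text
clock 1.13 p [0.4997 0.484  0.2592] F [ 0.75 -0.75 -0.05] w 0.0855 jawyaw 98.75 tilt [-0.0021 -0.002  -1.    ] axes y [-0.152  0.988 -0.002] z [ 0.988  0.152 -0.002]
toolshift [-0.0103 -0.1984 -0.043 ] turn about tool x 0.0306
```

>>> servo_tool(moves=[[-0.002, -0.03, -0.007, 0.01], [-0.002, -0.035, -0.007, 0.01], [-0.002, -0.035, -0.007, 0.01], [-0.002, -0.035, -0.007, 0], [-0.002, -0.03, -0.007, 0], [0, -0.02, -0.005, 0], [0, -0.01, 0, 0], [0, 0, 0, 0]])

```text
clock: 1.8
eef_pos: [0.4818, 0.2774, 0.2657]
ee_rot: [-2.951, 1.563, -2.831]
force: [-0.3, -0.3, 0.2]
gripper_width: 0.0852
```

Run:
```python
from h import *
go([.4874,.2814,.27],np.radians(97))
save('w1','wrist')
i=optics.camera_info('wrist');print(np.round(i['intrinsics'],1).tolist(),np.round(i['camera_from_world'],3).tolist())
```

```text
clock 1.8 p [0.4818 0.2774 0.2657] F [-0.29 -0.33  0.17] w 0.0852 jawyaw 96.87 tilt [-0.0074 -0.0024 -1.    ] axes y [-0.12   0.993 -0.001] z [ 0.993  0.12  -0.008]
toolshift [-0.0043  0.0033  0.006 ] turn about tool x -0.0022
[[382.4, 0.0, 314.0], [0.0, 382.4, 240.7], [0.0, 0.0, 1.0]] [[-0.121, 0.993, 0.0, -0.219], [0.953, 0.116, 0.281, -0.536], [0.279, 0.034, -0.96, 0.271], [0.0, 0.0, 0.0, 1.0]]
```

View pics/w1.png

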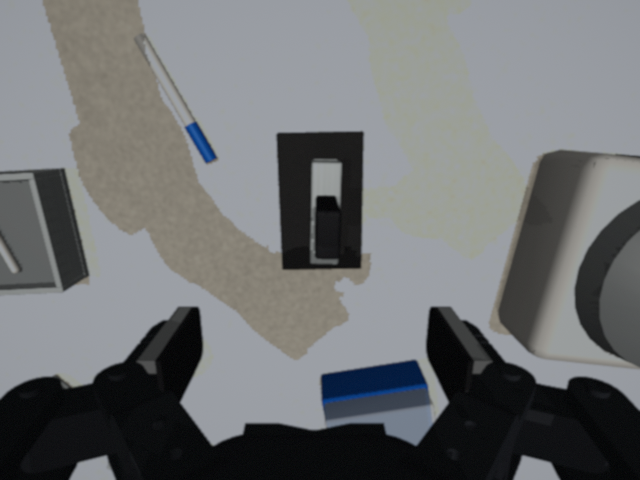

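Run:
```python
from h import *
im=cv2.imread('pics/w1.png');
c=cv2.resize(im[120:280,260:380],None,fx=5,fy=5,interpolation=2)
c=cv2.convertScaleAbs(c,alpha=1.5,beta=25);c=c[:,:]
cv2.imwrite('pics/w1b.png',cv2.resize(c,(600,800))[:, :]) if 0 else cv2.imwrite('pics/w1b.png',cv2.resize(c,(450,600)))
optics.grab_frame('wrist')
for n in('mat','rake'):
    for r in spotter.regions_of(n,'wrist')[:3]:
        print(n,round(r['p'],2),r['bbox'],r['region'].sum())
        m=r['region']
        if r['p']<.4: continue
        c,_=cv2.findContours(m.astype(np.uint8),0,2); c=max(c,key=cv2.contourArea)[:,0]
        for z in (.004,.05,.124):
            print(z,cv2.minAreaRect((ray('wrist',c+0.,z)[:,:2]*1000).astype(np.float32)))
```

```text
mat 0.82 [277.7, 131.3, 363.7, 271.1] 8434
0.004 ((485.0113220214844, 289.38665771484375), (150.47471618652344, 91.613525390625), 8.272391319274902)
0.05 ((476.37786865234375, 287.5193786621094), (133.4396209716797, 81.24205780029297), 8.272393226623535)
0.124 ((462.4892883300781, 284.5154724121094), (106.0353012084961, 64.5574951171875), 8.272416114807129)
mat 0.69 [1.2, 166.0, 84.5, 296.6] 9047
0.004 ((557.411376953125, -21.831768035888672), (139.83615112304688, 105.3687744140625), 9.952411651611328)
0.05 ((540.5816650390625, 11.533653259277344), (124.0053939819336, 93.4400863647461), 9.952424049377441)
0.124 ((513.5076904296875, 65.20851135253906), (98.53861999511719, 74.25042724609375), 9.952411651611328)
rake 0.78 [309.8, 158.7, 338.4, 262.5] 3079
0.004 ((493.8042907714844, 295.526611328125), (115.90792083740234, 33.22063064575195), 6.942625522613525)
0.05 ((484.1628112792969, 293.0041198730469), (102.78369140625, 29.459028244018555), 6.942599296569824)
0.124 ((468.6527404785156, 288.9463806152344), (81.67082214355469, 23.407827377319336), 6.942498207092285)
rake 0.45 [63.6, 384.7, 68.7, 385.8] 12
0.004 ((749.4972534179688, 5.471909046173096), (4.3584465980529785, 3.7141523361206055), 7.050712585449219)
0.05 ((710.9037475585938, 35.79231643676758), (3.864943504333496, 3.2935924530029297), 7.049668312072754)
0.124 ((648.8185424804688, 84.5685806274414), (3.0710549354553223, 2.617056131362915), 7.05108642578125)
```

View pics/w1b.png

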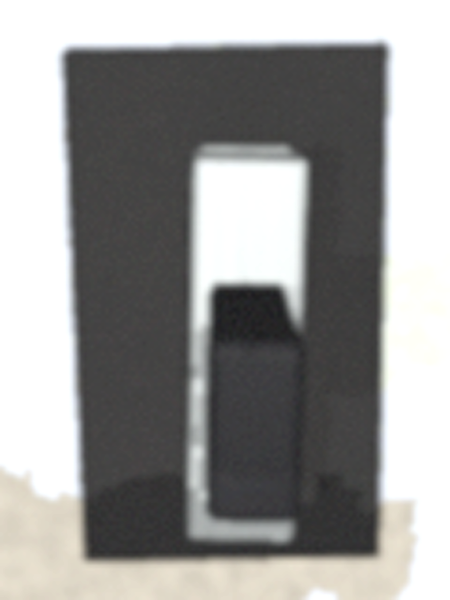

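Run:
```python
from h import *
go([.4874,.2814,.27],np.radians(97))
save('w2','wrist')
# mat corners by hand from crops
w=np.array([[66,50],[386,45],[377,553],[88,556]])*120/450.+[260,120]
t=np.array([[143,105],[383,75],[425,485],[183,515]])/5.+[90,250]
for c,p in(('wrist',w),('top',t)):
    P=ray(c,p,.004)*1000; print(c,P[:,:2].round(1).tolist(),P.mean(0).round(1), [np.linalg.norm(P[i]-P[i-1]).round(1) for i in range(4)])
    print(cv2.minAreaRect(P[:,:2].astype(np.float32)))
im=save('s1','scene')
c=cv2.resize(im[150:240,380:470,::-1],None,fx=6,fy=6,interpolation=2)
cv2.imwrite('pics/s1b.png',cv2.convertScaleAbs(c,alpha=2.,beta=20))
c=cv2.resize(im[205:300,210:360,::-1],None,fx=5,fy=5,interpolation=2)
cv2.imwrite('pics/s1c.png',cv2.convertScaleAbs(c,alpha=1.5,beta=20))
```

```text
clock 2.0 p [0.4812 0.2826 0.2657] F [-0.14  0.06  1.36] w 0.0853 jawyaw 97.2 tilt [-0.0074  0.0019 -1.    ] axes y [-0.125  0.992  0.003] z [ 0.992  0.125 -0.007]
toolshift [-0.0043 -0.002   0.006 ] turn about tool x 0.0035
wrist [[417.6, 238.1], [405.3, 324.5], [551.1, 345.5], [562.9, 259.2]] [484.2 291.8   4. ] [np.float64(146.9), np.float64(87.2), np.float64(147.3), np.float64(87.1)]
((484.359619140625, 291.8253173828125), (147.52159118652344, 87.23374938964844), 8.214815139770508)
top [[554.0, 334.2], [566.0, 247.6], [419.6, 227.8], [407.7, 314.2]] [486.9 280.9   4. ] [np.float64(147.7), np.float64(87.4), np.float64(147.8), np.float64(87.2)]
((486.87322998046875, 280.89617919921875), (147.820556640625, 87.40867614746094), 7.790423393249512)
```

View pics/s1b.png

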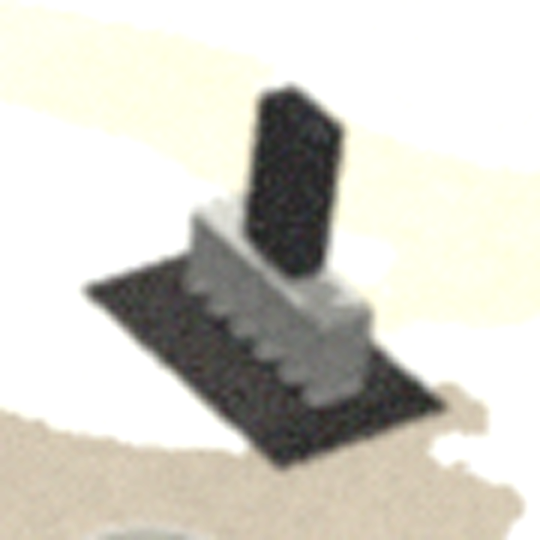

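View pics/s1c.png

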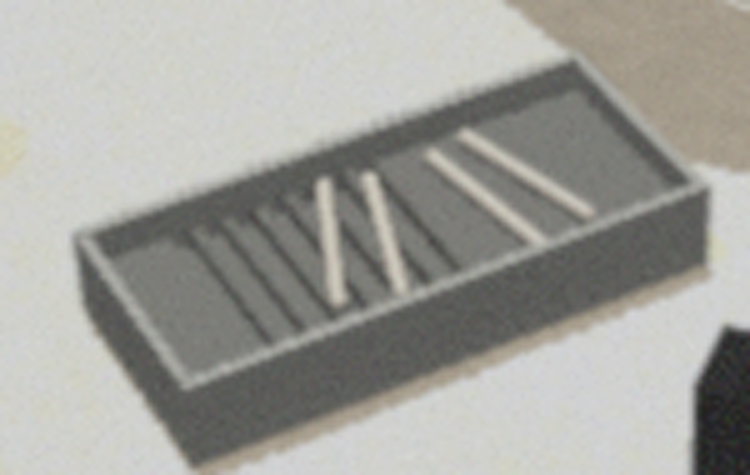

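>>> servo_tool(moves=[[0, 0, 0, 0], [0, 0, 0, 0], [0, 0, 0, 0]])

```text
clock: 2.35
eef_pos: [0.4806, 0.2856, 0.2651]
ee_rot: [2.666, 1.562, 2.796]
force: [0.4, 0.3, 0.3]
gripper_width: 0.0856
```

Run:
```python
from h import *
go([.4874,.2814,.27],np.radians(97))
print(arm.state()['joint_velocities'].round(4))
i0=optics.camera_info('wrist')['camera_from_world'].copy()
im=save('w3','wrist')
print(np.abs(optics.camera_info('wrist')['camera_from_world']-i0).max())
go([.4874,.2814,.27],np.radians(97))
c=cv2.resize(im[120:290,250:390,::-1],None,fx=4,fy=3.5,interpolation=2)
cv2.imwrite('pics/w3b.png',cv2.convertScaleAbs(c,alpha=1.5,beta=25))
s=np.array([[85,288],[283,468],[445,405]])/6.+[380,150]
P=ray('scene',s,.004)*1000; print(P[:,:2].round(1).tolist(),(P[0]+P[2])[:2]/2,np.linalg.norm(P[0]-P[1]),np.linalg.norm(P[1]-P[2]))
# tray: wall top corners scene
s=np.array([[80,237],[572,58],[709,183],[185,385]])/5.+[210,205]
P=ray('scene',s,.048)*1000; print('tray',P[:,:2].round(1).tolist(),P.mean(0),cv2.minAreaRect(P[:,:2].astype(np.float32)))
t=np.array([[70,187],[675,92],[710,350],[112,450]])/4.+[270,200]
P=ray('top',t,.048)*1000; print('tray',P[:,:2].round(1).tolist(),P.mean(0),cv2.minAreaRect(P[:,:2].astype(np.float32)))
```

```text
clock 2.35 p [0.4806 0.2856 0.2651] F [0.4  0.29 0.34] w 0.0856 jawyaw 97.44 tilt [-0.0082  0.0029 -1.    ] axes y [-0.13   0.992  0.004] z [ 0.992  0.13  -0.008]
toolshift [-0.005  -0.0051  0.0062] turn about tool x 0.0077
[-0.0118  0.0075 -0.005  -0.0076 -0.0014 -0.     -0.0015]
0.00021088915622001492
clock 2.4 p [0.4805 0.2857 0.2651] F [-0.61  0.42  0.56] w 0.0853 jawyaw 97.45 tilt [-0.0083  0.0031 -1.    ] axes y [-0.13   0.992  0.004] z [ 0.992  0.13  -0.008]
toolshift [-0.0049 -0.0052  0.0063] turn about tool x 0.0078
[[421.0, 227.7], [567.5, 248.3], [553.6, 333.8]] [487.27181327 280.77191703] 148.01140701253692 86.66931739747534
tray [[532.3, -252.5], [486.0, 3.6], [598.3, 29.3], [643.8, -232.9]] [ 565.10400331 -113.13937537   48.        ] ((564.68115234375, -111.73861694335938), (115.0950698852539, 266.1019592285156), 9.96533203125)
tray [[598.3, 27.1], [643.0, -234.4], [531.6, -249.2], [485.2, 7.1]] [ 564.52625092 -112.3567384    48.        ] ((564.8963012695312, -113.51571655273438), (114.85069274902344, 265.310302734375), 10.033648490905762)
```

View pics/w3b.png

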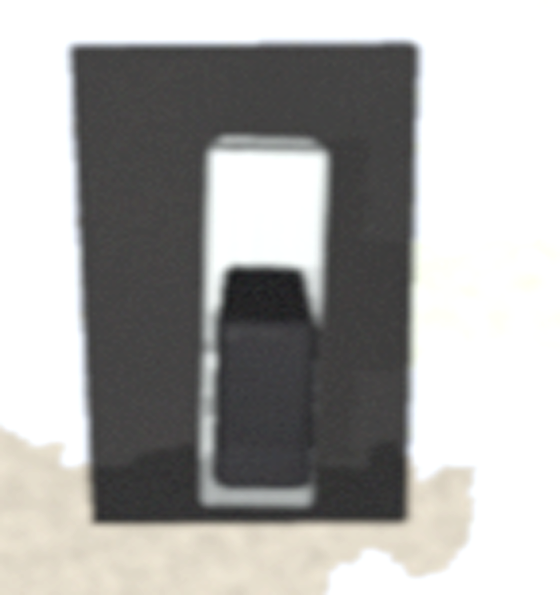

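Run:
```python
from h import *
def f(p,z,n):
    p=np.array(p)/[4,3.5]+[250,120]
    P=ray('wrist',p,z)*1000; print(n,P[:,:2].round(1).tolist(),P.mean(0).round(1),[np.linalg.norm(P[i]-P[i-1]).round(1) for i in range(4)],cv2.minAreaRect(P[:,:2].astype(np.float32))[2])
f([[70,46],[417,44],[407,519],[94,520]],.004,'mat')
f([[208,150],[328,150],[314,505],[200,503]],.050,'bar')
f([[218,322],[314,322],[313,487],[215,487]],.124,'handle')
# top: handle top & bar
t=np.array([[133,240],[188,238],[192,352],[138,356]])/5.+[90,250]
P=ray('top',t,.124)*1000; print('handletop/top',P[:,:2].round(1).tolist(),P.mean(0).round(1))
t=np.array([[180,150],[265,146],[282,437],[200,442]])/5.+[90,250]
P=ray('top',t,.05)*1000; print('bar/top',P[:,:2].round(1).tolist(),P.mean(0).round(1))
```

```text
mat [[418.1, 231.2], [406.1, 319.0], [552.1, 339.6], [563.8, 252.0]] [485.  285.4   4. ] [np.float64(147.2), np.float64(88.6), np.float64(147.5), np.float64(88.4)] 8.040961265563965
bar [[439.2, 270.4], [435.6, 297.9], [534.6, 308.7], [537.6, 280.4]] [486.7 289.4  50. ] [np.float64(98.9), np.float64(27.7), np.float64(99.6), np.float64(28.4)] 6.132209300994873
handle [[469.1, 277.9], [466.7, 296.0], [504.3, 301.1], [506.8, 281.9]] [486.7 289.2 124. ] [np.float64(37.9), np.float64(18.3), np.float64(37.9), np.float64(19.3)] 7.354465484619141
handletop/top [[506.4, 295.1], [507.3, 277.4], [471.0, 274.8], [469.5, 292.0]] [488.5 284.8 124. ]
bar/top [[537.0, 305.2], [538.8, 275.8], [439.2, 266.4], [437.1, 294.5]] [488.  285.4  50. ]
```

Run:
```python
from h import *
go([.4875,.2865,.15],np.radians(96.3))
```

```text
clock 2.4 p [0.4805 0.2857 0.2651] F [-0.61  0.42  0.56] w 0.0853 jawyaw 97.45 tilt [-0.0083  0.0031 -1.    ] axes y [-0.13   0.992  0.004] z [ 0.992  0.13  -0.008]
toolshift [ 0.1151 -0.0006  0.008 ] turn about tool x 0.02
```

>>> servo_tool(moves=[[0.02, 0.0, 0.003, 0.01], [0.025, 0.0, 0.003, 0.01], [0.025, 0, 0, 0], [0.025, 0, 0, 0], [0.015, 0, 0, 0], [0.005, 0, 0, 0], [0, 0, 0, 0]])

```text
clock: 2.98
eef_pos: [0.4881, 0.2906, 0.1474]
ee_rot: [1.756, 1.562, 1.867]
force: [0.2, -0.1, 0.2]
gripper_width: 0.0857
```

Run:
```python
from h import *
save('w4','wrist')
go([.4875,.2865,.083],np.radians(96.3))
```

```text
clock 3.03 p [0.4884 0.2908 0.1481] F [ 0.07  0.99 -0.21] w 0.0857 jawyaw 96.31 tilt [-0.0018  0.0089 -1.    ] axes y [-0.11   0.994  0.009] z [ 0.994  0.11  -0.001]
toolshift [ 0.065  -0.0047 -0.0013] turn about tool x 0.0001
```

View pics/w4.png

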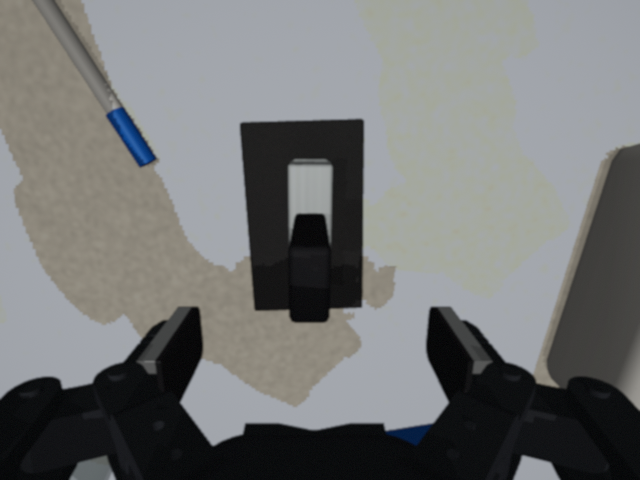

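>>> servo_tool(moves=[[0.01, -0.002, 0, 0], [0.012, -0.001, 0, 0], [0.012, 0, 0, 0], [0.012, 0, 0, 0], [0.01, 0, 0, 0], [0.006, 0, 0, 0], [0.003, 0, 0, 0], [0, 0, 0, 0]])

```text
clock: 3.7
eef_pos: [0.4943, 0.2914, 0.0854]
ee_rot: [0.913, 1.55, 1.021]
force: [0.0, -0.2, -1.0]
gripper_width: 0.0853
```

Run:
```python
from h import *
save('w5','wrist')
go([.4875,.2875,.082],np.radians(96.3))
```

```text
clock 3.75 p [0.4944 0.2916 0.0857] F [-0.02  0.49 -1.29] w 0.0853 jawyaw 96.23 tilt [ 0.0112  0.018  -0.9998] axes y [-0.109  0.994  0.017] z [0.994 0.108 0.013]
toolshift [ 0.0036 -0.0033 -0.0074] turn about tool x -0.0012
```

View pics/w5.png

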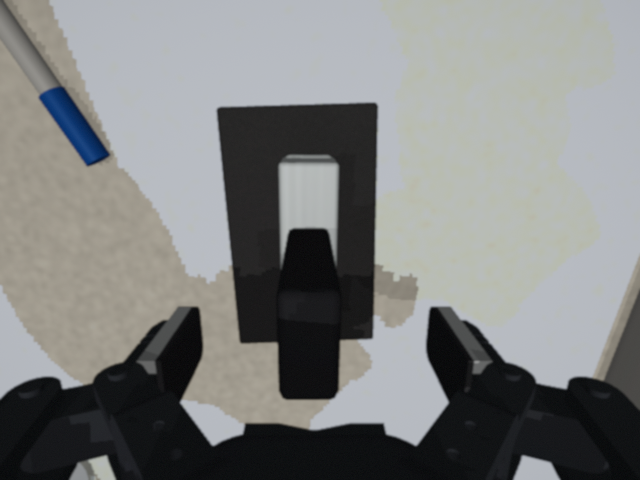

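>>> servo_tool(moves=[[0, 0, 0, 0], [0, 0, 0, 0], [0, 0, 0, 0], [0, 0, 0, 0], [0, 0, 0, 0]])

```text
clock: 4.17
eef_pos: [0.4957, 0.2925, 0.0878]
ee_rot: [0.843, 1.546, 0.952]
force: [-0.1, -0.8, 0.4]
gripper_width: 0.0855
```

Run:
```python
from h import *
go([.4875,.2875,.082],np.radians(96.3))
```

```text
clock 4.17 p [0.4957 0.2925 0.0878] F [-0.08 -0.8   0.4 ] w 0.0855 jawyaw 96.23 tilt [ 0.0145  0.0204 -0.9997] axes y [-0.108  0.994  0.019] z [0.994 0.108 0.017]
toolshift [ 0.0056 -0.0042 -0.0088] turn about tool x -0.0013
```

>>> servo_tool(moves=[[0, -0.001, -0.002, 0], [0, -0.001, -0.002, 0], [0, -0.001, -0.002, 0], [0, -0.001, -0.002, 0], [0, -0.001, -0.001, 0]])

```text
clock: 4.58
eef_pos: [0.4866, 0.2863, 0.088]
ee_rot: [0.837, 1.545, 0.946]
force: [-0.7, 1.0, -0.1]
gripper_width: 0.0852
```

Run:
```python
from h import *
go([.4875,.2875,.082],np.radians(96.3))
```

```text
clock 4.58 p [0.4866 0.2863 0.088 ] F [-0.66  1.01 -0.09] w 0.0852 jawyaw 96.23 tilt [ 0.0151  0.021  -0.9997] axes y [-0.109  0.994  0.019] z [0.994 0.108 0.017]
toolshift [0.0061 0.001  0.0009] turn about tool x -0.0012
```

>>> servo_tool(moves=[[-0.012, 0, 0, 0], [-0.012, 0, 0, 0], [-0.012, 0, 0, 0], [-0.012, 0, 0, 0], [-0.012, 0, 0, 0], [0, 0, 0, 0], [0, 0, 0, 0], [0, 0, 0, 0]])

```text
clock: 5.25
eef_pos: [0.4833, 0.2827, 0.1488]
ee_rot: [0.876, 1.55, 0.985]
force: [-0.3, 1.0, 0.8]
gripper_width: 0.0853
```

Run:
```python
from h import *
go([.4875,.2875,.082],np.radians(96.3))
```

```text
clock 5.25 p [0.4833 0.2827 0.1488] F [-0.31  1.    0.82] w 0.0853 jawyaw 96.25 tilt [ 0.0116  0.0174 -0.9998] axes y [-0.109  0.994  0.016] z [0.994 0.109 0.013]
toolshift [0.067  0.0032 0.0038] turn about tool x -0.0009
```

>>> servo_tool(moves=[[0.03, 0, 0, 0], [0.02, 0, 0, 0], [0, 0, 0, 0], [0, 0, 0, 0]])

```text
clock: 5.58
eef_pos: [0.4838, 0.2835, 0.096]
ee_rot: [0.88, 1.55, 0.989]
force: [-0.5, 1.2, 0.0]
gripper_width: 0.0854
```

Run:
```python
from h import *
go([.4875,.2875,.082],np.radians(96.3))
```

```text
clock 5.58 p [0.4838 0.2835 0.096 ] F [-0.5   1.18  0.03] w 0.0854 jawyaw 96.25 tilt [ 0.0113  0.0171 -0.9998] axes y [-0.109  0.994  0.016] z [0.994 0.109 0.013]
toolshift [0.0141 0.0033 0.0039] turn about tool x -0.0008
```

>>> servo_tool(moves=[[-0.006, 0, 0, 0], [-0.006, 0, 0, 0], [-0.006, 0, 0, 0], [-0.006, 0, 0, 0], [-0.006, 0, 0, 0], [-0.006, 0, 0, 0], [-0.006, 0, 0, 0], [-0.006, 0, 0, 0], [-0.006, 0, 0, 0], [-0.006, 0, 0, 0]])

```text
clock: 6.42
eef_pos: [0.484, 0.283, 0.166]
ee_rot: [0.799, 1.546, 0.908]
force: [0.7, -0.2, -0.9]
gripper_width: 0.0854
```

Run:
```python
from h import *
go([.4875,.2875,.082],np.radians(96.3))
```

```text
clock 6.42 p [0.484 0.283 0.166] F [ 0.7  -0.18 -0.9 ] w 0.0854 jawyaw 96.24 tilt [ 0.0154  0.0197 -0.9997] axes y [-0.109  0.994  0.018] z [0.994 0.108 0.017]
toolshift [0.0841 0.0026 0.0025] turn about tool x -0.001
```

>>> servo_tool(moves=[[0.0417, 0, 0, 0], [0.0, 0, 0, 0], [0, 0, 0, 0]])

```text
clock: 6.67
eef_pos: [0.4865, 0.2852, 0.1252]
ee_rot: [0.795, 1.543, 0.903]
force: [0.7, 0.4, 0.9]
gripper_width: 0.0853
```

Run:
```python
from h import *
go([.4875,.2875,.082],np.radians(96.3))
```

```text
clock 6.67 p [0.4865 0.2852 0.1252] F [0.71 0.43 0.86] w 0.0853 jawyaw 96.21 tilt [ 0.0175  0.0221 -0.9996] axes y [-0.108  0.994  0.02 ] z [0.994 0.108 0.02 ]
toolshift [0.0432 0.0013 0.0004] turn about tool x -0.0016
```

>>> servo_tool(moves=[[-0.04, 0, 0, 0], [-0.04, 0, 0, 0], [-0.04, 0, 0, 0]])

```text
clock: 6.92
eef_pos: [0.4786, 0.2788, 0.2414]
ee_rot: [1.862, 1.561, 1.973]
force: [1.7, 0.2, 0.5]
gripper_width: 0.0853
```

Run:
```python
from h import *
go([.4875,.2875,.082],np.radians(96.3))
```

```text
clock 6.92 p [0.4786 0.2788 0.2414] F [1.69 0.18 0.53] w 0.0853 jawyaw 96.32 tilt [-0.0037  0.0088 -1.    ] axes y [-0.11   0.994  0.009] z [ 0.994  0.11  -0.003]
toolshift [0.1594 0.0063 0.0102] turn about tool x 0.0003
```

>>> servo_tool(moves=[[0, 0, 0, 0], [0, 0, 0, 0], [0, 0, 0, 0]])

```text
clock: 7.17
eef_pos: [0.4831, 0.2827, 0.2569]
ee_rot: [0.812, 1.543, 0.922]
force: [0.5, -0.6, -0.2]
gripper_width: 0.0852
```

Run:
```python
from h import *
go([.4875,.2875,.082],np.radians(96.3))
```

```text
clock 7.17 p [0.4831 0.2827 0.2569] F [ 0.45 -0.61 -0.21] w 0.0852 jawyaw 96.32 tilt [ 0.0169  0.0223 -0.9996] axes y [-0.11   0.994  0.02 ] z [0.994 0.11  0.019]
toolshift [0.175  0.0007 0.0015] turn about tool x 0.0003
```

>>> servo_tool(moves=[[0.04, 0, 0, 0], [0.04, 0, 0, 0], [0.03, 0, 0, 0]])

```text
clock: 7.42
eef_pos: [0.491, 0.2894, 0.1537]
ee_rot: [0.661, 1.522, 0.77]
force: [0.1, -0.6, -0.3]
gripper_width: 0.0851
```

Run:
```python
from h import *
go([.4875,.2875,.082],np.radians(96.3))
```

```text
clock 7.42 p [0.491  0.2894 0.1537] F [ 0.08 -0.64 -0.3 ] w 0.0851 jawyaw 96.28 tilt [ 0.0352  0.0341 -0.9988] axes y [-0.109  0.994  0.03 ] z [0.993 0.108 0.039]
toolshift [ 0.0714 -0.0036 -0.0065] turn about tool x -0.0003
```

>>> servo_tool(moves=[[0, 0, 0, 0], [0, 0, 0, 0], [0, 0, 0, 0]])

```text
clock: 7.67
eef_pos: [0.4865, 0.2863, 0.1486]
ee_rot: [0.707, 1.536, 0.818]
force: [0.4, -0.2, 0.2]
gripper_width: 0.0853
```

Run:
```python
from h import *
go([.4875,.2875,.082],np.radians(96.3))
```

```text
clock 7.67 p [0.4865 0.2863 0.1486] F [ 0.44 -0.24  0.18] w 0.0853 jawyaw 96.36 tilt [ 0.0237  0.0253 -0.9994] axes y [-0.111  0.994  0.023] z [0.994 0.11  0.026]
toolshift [ 0.0666 -0.0004 -0.0006] turn about tool x 0.001
```

>>> servo_tool(moves=[[-0.03, 0, 0, 0], [0, 0, 0, 0], [0, 0, 0, 0]])

```text
clock: 7.92
eef_pos: [0.4867, 0.2864, 0.1835]
ee_rot: [0.688, 1.532, 0.799]
force: [-0.6, -0.4, -0.1]
gripper_width: 0.0854
```

Run:
```python
from h import *
go([.4875,.2875,.082],np.radians(96.3))
```

```text
clock 7.92 p [0.4867 0.2864 0.1835] F [-0.6  -0.43 -0.08] w 0.0854 jawyaw 96.37 tilt [ 0.0267  0.0274 -0.9993] axes y [-0.111  0.994  0.024] z [0.993 0.11  0.03 ]
toolshift [ 0.1015 -0.0014 -0.002 ] turn about tool x 0.0012
```

>>> servo_tool(moves=[[-0.02, 0, 0, 0], [-0.02, 0, 0, 0], [-0.018, 0, 0, 0], [-0.015, 0, 0, 0], [-0.012, 0, 0, 0], [-0.009, 0, 0, 0], [-0.006, 0, 0, 0], [-0.004, 0, 0, 0], [-0.002, 0, 0, 0], [-0.001, 0, 0, 0]])

```text
clock: 8.75
eef_pos: [0.4848, 0.2841, 0.3052]
ee_rot: [0.612, 1.519, 0.723]
force: [-0.9, 0.7, -0.4]
gripper_width: 0.0852
```

Run:
```python
from h import *
go([.4875,.2875,.082],np.radians(96.3))
```

```text
clock 8.75 p [0.4848 0.2841 0.3052] F [-0.95  0.72 -0.38] w 0.0852 jawyaw 96.38 tilt [ 0.039   0.0344 -0.9986] axes y [-0.111  0.993  0.03 ] z [0.993 0.11  0.043]
toolshift [ 0.2231 -0.0036 -0.0065] turn about tool x 0.0013
```

>>> servo_tool(moves=[[0, 0, 0, 0], [0, 0, 0, 0]])

```text
clock: 8.92
eef_pos: [0.4845, 0.2838, 0.3044]
ee_rot: [0.616, 1.52, 0.727]
force: [0.3, 0.6, -0.5]
gripper_width: 0.0856
```

Run:
```python
from h import *
go([.4875,.2875,.082],np.radians(96.3))
```

```text
clock 8.92 p [0.4845 0.2838 0.3044] F [ 0.32  0.55 -0.45] w 0.0856 jawyaw 96.38 tilt [ 0.0376  0.0335 -0.9987] axes y [-0.111  0.993  0.029] z [0.993 0.11  0.041]
toolshift [ 0.2224 -0.0032 -0.0057] turn about tool x 0.0014
```

>>> servo_tool(moves=[[0, 0, 0, 0], [0, 0, 0, 0], [0, 0, 0, 0], [0, 0, 0, 0], [0, 0, 0, 0], [0, 0, 0, 0], [0, 0, 0, 0], [0, 0, 0, 0]])

```text
clock: 9.58
eef_pos: [0.4835, 0.2832, 0.3019]
ee_rot: [0.636, 1.525, 0.747]
force: [-0.5, -0.3, -0.4]
gripper_width: 0.0854
```

Run:
```python
from h import *
go([.4875,.2875,.082],np.radians(96.3)); print(arm.state()['joints'].round(4),arm.state()['joint_velocities'].round(4))
```

```text
clock 9.58 p [0.4835 0.2832 0.3019] F [-0.46 -0.33 -0.35] w 0.0854 jawyaw 96.39 tilt [ 0.0333  0.0309 -0.999 ] axes y [-0.111  0.993  0.027] z [0.993 0.11  0.037]
toolshift [ 0.22   -0.0021 -0.0036] turn about tool x 0.0016
[-0.3511  0.5191 -0.4141  1.7066  0.2511  0.9222  0.8217] [ 0.0002 -0.001  -0.0005 -0.0011 -0.0006 -0.0019  0.0002]
```

>>> servo_tool(moves=[[0.03, 0, 0, 0]])

```text
clock: 9.67
eef_pos: [0.4876, 0.2867, 0.2765]
ee_rot: [0.61, 1.514, 0.721]
force: [1.2, -0.0, -0.7]
gripper_width: 0.0856
```

Run:
```python
from h import *
go([.4875,.2875,.082],np.radians(96.3)); print(arm.state()['joints'].round(4),arm.state()['joint_velocities'].round(4))
```

```text
clock 9.67 p [0.4876 0.2867 0.2765] F [ 1.23 -0.04 -0.67] w 0.0856 jawyaw 96.38 tilt [ 0.0429  0.0377 -0.9984] axes y [-0.111  0.993  0.033] z [0.993 0.109 0.047]
toolshift [ 0.1942 -0.0056 -0.0091] turn about tool x 0.0014
[-0.3609  0.5488 -0.4028  1.7398  0.2743  0.85    0.8001] [-0.13    0.476   0.1723  0.5435  0.3039 -0.9468 -0.2794]
```

>>> servo_tool(moves=[[0.03, 0, 0, 0]])

```text
clock: 9.75
eef_pos: [0.4897, 0.2882, 0.2469]
ee_rot: [0.602, 1.51, 0.712]
force: [0.8, -0.3, -0.5]
gripper_width: 0.0853
```

Run:
```python
from h import *
go([.4875,.2875,.082],np.radians(96.3)); print(arm.state()['joints'].round(4),arm.state()['joint_velocities'].round(4))
```

```text
clock 9.75 p [0.4897 0.2882 0.2469] F [ 0.77 -0.26 -0.46] w 0.0853 jawyaw 96.36 tilt [ 0.0457  0.0395 -0.9982] axes y [-0.111  0.993  0.034] z [0.993 0.109 0.05 ]
toolshift [ 0.1645 -0.0061 -0.0105] turn about tool x 0.001
[-0.3731  0.5856 -0.3863  1.7748  0.2999  0.777   0.7767] [-0.1488  0.4169  0.1932  0.3597  0.3011 -0.8635 -0.2707]
```

>>> servo_tool(moves=[[0, 0, 0, 0]])

```text
clock: 9.83
eef_pos: [0.4876, 0.2865, 0.2428]
ee_rot: [0.617, 1.518, 0.727]
force: [-0.3, -1.8, 0.2]
gripper_width: 0.0855
```

Run:
```python
from h import *
go([.4875,.2875,.082],np.radians(96.3)); print(arm.state()['joints'].round(4),arm.state()['joint_velocities'].round(4))
```

```text
clock 9.83 p [0.4876 0.2865 0.2428] F [-0.3  -1.77  0.17] w 0.0855 jawyaw 96.36 tilt [ 0.0392  0.0349 -0.9986] axes y [-0.111  0.993  0.03 ] z [0.993 0.109 0.043]
toolshift [ 0.1606 -0.0039 -0.0069] turn about tool x 0.0011
[-0.374   0.5905 -0.3845  1.7798  0.3004  0.7751  0.7763] [ 0.0107 -0.0617 -0.0128 -0.0541 -0.0223  0.0652  0.0236]
```

>>> servo_tool(moves=[[0, 0, 0, 0]])

```text
clock: 9.92
eef_pos: [0.4875, 0.2865, 0.2428]
ee_rot: [0.62, 1.519, 0.731]
force: [0.6, 0.1, -0.6]
gripper_width: 0.0854
```

Run:
```python
from h import *
go([.4875,.2875,.082],np.radians(96.3)); print(arm.state()['joints'].round(4),arm.state()['joint_velocities'].round(4))
```

```text
clock 9.92 p [0.4875 0.2865 0.2428] F [ 0.56  0.05 -0.63] w 0.0854 jawyaw 96.38 tilt [ 0.0384  0.0345 -0.9987] axes y [-0.111  0.993  0.03 ] z [0.993 0.11  0.042]
toolshift [ 0.1606 -0.0039 -0.0066] turn about tool x 0.0013
[-0.3739  0.5907 -0.385   1.7791  0.3002  0.7765  0.7766] [-0.0024  0.0333  0.0034  0.0314  0.0083 -0.0111 -0.0093]
```

>>> servo_tool(moves=[[-0.0417, 0, 0, 0], [-0.0417, 0, 0, 0], [-0.0417, 0, 0, 0], [0, 0, 0, 0], [0, 0, 0, 0]])

```text
clock: 10.33
eef_pos: [0.482, 0.2828, 0.3766]
ee_rot: [0.654, 1.519, 0.766]
force: [-0.4, -0.5, -1.2]
gripper_width: 0.085
```

Run:
```python
from h import *
go([.4875,.2875,.082],np.radians(96.3))
```

```text
clock 10.33 p [0.482  0.2828 0.3766] F [-0.37 -0.47 -1.24] w 0.085 jawyaw 96.46 tilt [ 0.0375  0.0361 -0.9986] axes y [-0.112  0.993  0.032] z [0.993 0.111 0.041]
toolshift [ 0.2946 -0.0052 -0.0062] turn about tool x 0.0028
```

>>> servo_tool(moves=[[0, 0, 0, 0], [0, 0, 0, 0], [0, 0, 0, 0], [0, 0, 0, 0], [0, 0, 0, 0]])

```text
clock: 10.75
eef_pos: [0.4815, 0.2828, 0.3779]
ee_rot: [0.646, 1.517, 0.759]
force: [0.5, -0.4, 0.2]
gripper_width: 0.0857
```

Run:
```python
from h import *
go([.4875,.2875,.082],np.radians(96.3))
```

```text
clock 10.75 p [0.4815 0.2828 0.3779] F [ 0.46 -0.37  0.17] w 0.0857 jawyaw 96.5 tilt [ 0.0389  0.0369 -0.9986] axes y [-0.113  0.993  0.032] z [0.993 0.112 0.043]
toolshift [ 0.2959 -0.0056 -0.0062] turn about tool x 0.0034
```

>>> servo_tool(moves=[[0.0417, 0, 0, 0], [-0.0417, 0, 0, 0]])

```text
clock: 10.92
eef_pos: [0.4672, 0.272, 0.3523]
ee_rot: [1.394, 1.562, 1.513]
force: [-11.3, -9.4, -13.0]
gripper_width: 0.0856
```

```bash
cat > g.py <<'E'
from h import *
p,R=tool(); s=arm.state();print(round(s['clock'],2),p.round(4),'tilt',R[:2,0].round(4),'F',s['force'].round(1))
E
python3 g.py
```

```text
10.92 [0.4672 0.272  0.3523] tilt [0.0005 0.0089] F [-11.3  -9.4 -13. ]
```

>>> servo_tool(moves=[[0, 0, 0, 0], [0, 0, 0, 0]])

```text
clock: 11.08
eef_pos: [0.4627, 0.2692, 0.3481]
ee_rot: [2.932, 1.56, 3.053]
force: [0.4, -0.7, 0.1]
gripper_width: 0.0853
```

```bash
python3 g.py
```

```text
11.08 [0.4627 0.2692 0.3481] tilt [-0.0111  0.001 ] F [ 0.4 -0.7  0.1]
```

>>> servo_tool(moves=[[0, -0.0417, 0, 0], [0, 0, 0, 0], [0, 0, 0, 0]])

```text
clock: 11.33
eef_pos: [0.4683, 0.2314, 0.3475]
ee_rot: [2.772, 1.559, 2.896]
force: [1.0, 1.1, 1.4]
gripper_width: 0.0851
```

```bash
python3 g.py
```

```text
11.33 [0.4683 0.2314 0.3475] tilt [-0.0116  0.0029] F [1.  1.1 1.4]
```

>>> servo_tool(moves=[[0, 0, -0.0417, 0], [0, 0, 0, 0], [0, 0, 0, 0]])

```text
clock: 11.58
eef_pos: [0.4245, 0.2231, 0.3455]
ee_rot: [-3.139, 1.554, -3.019]
force: [1.8, -0.4, 0.7]
gripper_width: 0.0852
```

```bash
python3 g.py
```

```text
11.58 [0.4245 0.2231 0.3455] tilt [-0.0162 -0.002 ] F [ 1.8 -0.4  0.7]
```

>>> servo_tool(moves=[[0.02, 0.03, 0.03, 0], [0.03, 0.03, 0.03, 0], [0.03, 0, 0, 0], [0.03, 0, 0, 0], [0.03, 0, 0, 0], [0.02, 0, 0, 0], [0, 0, 0, 0], [0, 0, 0, 0], [0, 0, 0, 0]])

```text
clock: 12.33
eef_pos: [0.4817, 0.2963, 0.1902]
ee_rot: [1.144, 1.558, 1.263]
force: [0.9, 0.4, 0.8]
gripper_width: 0.0853
```

Run:
```python
from h import *
go([.4875,.2875,.083],np.radians(96.3))
```

```text
clock 12.33 p [0.4817 0.2963 0.1902] F [0.89 0.35 0.79] w 0.0853 jawyaw 96.84 tilt [ 0.0039  0.0123 -0.9999] axes y [-0.119  0.993  0.012] z [0.993 0.119 0.005]
toolshift [ 0.1071 -0.0107  0.0042] turn about tool x 0.0095
```

>>> servo_tool(moves=[[0.018, 0, 0, 0.005], [-0.018, 0, 0, 0.005], [0, 0, 0, 0], [0, 0, 0, 0]])

```text
clock: 12.67
eef_pos: [0.4864, 0.2998, 0.1966]
ee_rot: [0.838, 1.546, 0.946]
force: [-0.1, -0.2, 0.5]
gripper_width: 0.0853
```

Run:
```python
from h import *
go([.4875,.2875,.083],np.radians(96.3))
```

```text
clock 12.67 p [0.4864 0.2998 0.1966] F [-0.1  -0.16  0.54] w 0.0853 jawyaw 96.17 tilt [ 0.0145  0.0201 -0.9997] axes y [-0.107  0.994  0.018] z [0.994 0.107 0.017]
toolshift [ 0.1133 -0.0145 -0.0021] turn about tool x -0.0023
```

>>> servo_tool(moves=[[-0.018, 0, 0, 0], [0.018, 0, 0, 0], [0, 0, 0, 0], [0, 0, 0, 0]])

```text
clock: 13.0
eef_pos: [0.4902, 0.3024, 0.203]
ee_rot: [0.719, 1.534, 0.826]
force: [-0.1, -1.1, -0.4]
gripper_width: 0.0855
```

Run:
```python
from h import *
go([.4875,.2875,.083],np.radians(96.3))
```

```text
clock 13.0 p [0.4902 0.3024 0.203 ] F [-0.09 -1.11 -0.42] w 0.0855 jawyaw 96.12 tilt [ 0.0251  0.0272 -0.9993] axes y [-0.107  0.994  0.024] z [0.994 0.106 0.028]
toolshift [ 0.1194 -0.0174 -0.0076] turn about tool x -0.0031
```

>>> servo_tool(moves=[[0.0417, 0, 0, 0], [-0.0417, 0, 0, 0], [0, 0, 0, 0]])

```text
clock: 13.25
eef_pos: [0.4862, 0.3016, 0.1754]
ee_rot: [1.814, 1.553, 1.92]
force: [0.5, 1.1, 2.0]
gripper_width: 0.0855
```

Run:
```python
from h import *
go([.4875,.2875,.083],np.radians(96.3))
```

```text
clock 13.25 p [0.4862 0.3016 0.1754] F [0.49 1.06 1.95] w 0.0855 jawyaw 96.06 tilt [-0.006   0.0164 -0.9998] axes y [-0.106  0.994  0.017] z [ 0.994  0.106 -0.004]
toolshift [ 0.0922 -0.0157  0.0002] turn about tool x -0.0042
```

>>> servo_tool(moves=[[0, -0.015, 0, -0.004], [0, 0, 0, 0], [0.03, 0, 0, 0], [0.03, 0, 0, 0], [0.02, 0, 0, 0], [0, 0, 0, 0], [0, 0, 0, 0], [0, 0, 0, 0]])

```text
clock: 13.92
eef_pos: [0.4896, 0.2925, 0.0948]
ee_rot: [1.64, 1.549, 1.749]
force: [0.9, 1.0, -0.1]
gripper_width: 0.0856
```

Run:
```python
from h import *
go([.4875,.2875,.083],np.radians(96.3))
```

```text
clock 13.92 p [0.4896 0.2925 0.0948] F [ 0.93  1.   -0.13] w 0.0856 jawyaw 96.22 tilt [-0.0039  0.0219 -0.9998] axes y [-0.108  0.994  0.022] z [ 0.994  0.108 -0.002]
toolshift [ 0.0117 -0.005  -0.0026] turn about tool x -0.0014
```

>>> servo_tool(moves=[[0.005, -0.003, -0.001, 0], [0.005, -0.002, -0.001, 0], [0.002, -0.001, 0, 0], [0.0, 0, 0, 0]])

```text
clock: 14.25
eef_pos: [0.4909, 0.2885, 0.087]
ee_rot: [1.317, 1.543, 1.425]
force: [0.5, 0.0, -0.0]
gripper_width: 0.0854
```

Run:
```python
from h import *
go([.4875,.2875,.083],np.radians(96.3))
save('w6','wrist')
```

```text
clock 14.25 p [0.4909 0.2885 0.087 ] F [ 0.48  0.04 -0.  ] w 0.0854 jawyaw 96.21 tilt [ 0.004   0.0275 -0.9996] axes y [-0.108  0.994  0.027] z [0.994 0.108 0.007]
toolshift [ 0.004  -0.0007 -0.0035] turn about tool x -0.0015
```

View pics/w6.png

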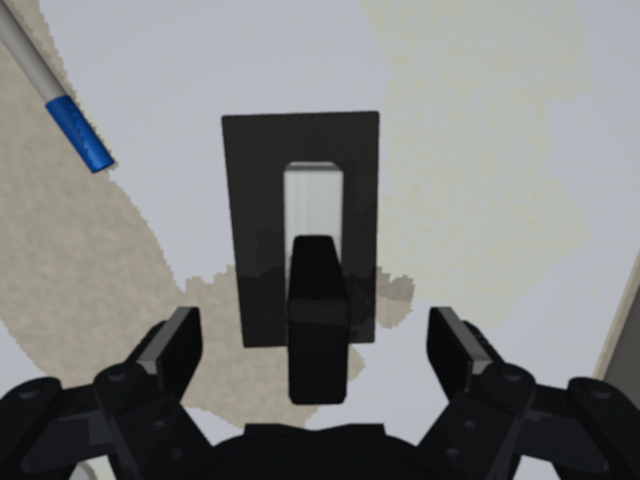

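>>> servo_tool(moves=[[0.004, 0, -0.002, 0], [0, 0, 0, 0], [0, 0, 0, 0], [0, 0, 0, 0], [0, 0, 0, 0], [0, 0, 0, 0]], grip=0, squeeze=50)

```text
clock: 14.8
eef_pos: [0.489, 0.2887, 0.0833]
ee_rot: [1.296, 1.542, 1.404]
force: [-0.9, -0.3, 1.1]
gripper_width: 0.0192
```

Run:
```python
from h import *
go([.4875,.2875,.083],np.radians(96.3))
```

```text
clock 14.8 p [0.489  0.2887 0.0833] F [-0.85 -0.33  1.12] w 0.0192 jawyaw 96.21 tilt [ 0.0047  0.0282 -0.9996] axes y [-0.108  0.994  0.028] z [0.994 0.108 0.008]
toolshift [ 0.0002 -0.0011 -0.0016] turn about tool x -0.0016
```

>>> servo_tool(moves=[[-0.02, 0, 0, 0], [-0.03, 0, 0, 0], [-0.03, 0, 0, 0], [0, 0, 0, 0], [0, 0, 0, 0]])

```text
clock: 15.22
eef_pos: [0.4867, 0.2852, 0.1638]
ee_rot: [1.509, 1.546, 1.617]
force: [-0.8, -0.9, -3.5]
gripper_width: 0.0195
```

Run:
```python
from h import *
go([.5461,-.0061,.18],np.radians(99.95))
im=save('w7','wrist')
t=np.array([[190,213],[270,392]])/4.+[270,200]
c=np.array([.5648,-.1125]);a=np.radians(9.95)
P=ray('top',t,.034)[:,:2]-c; print(P@np.array([[np.cos(a),-np.sin(a)],[np.sin(a),np.cos(a)]]))
```

```text
clock 15.22 p [0.4867 0.2852 0.1638] F [-0.76 -0.94 -3.54] w 0.0195 jawyaw 96.25 tilt [-0.0011  0.0243 -0.9997] axes y [-0.109  0.994  0.024] z [0.994 0.109 0.002]
toolshift [-0.0233 -0.2955  0.0274] turn about tool x -0.0647
[[ 0.0386728   0.08217992]
 [-0.04409729  0.06023749]]
```

View pics/w7.png

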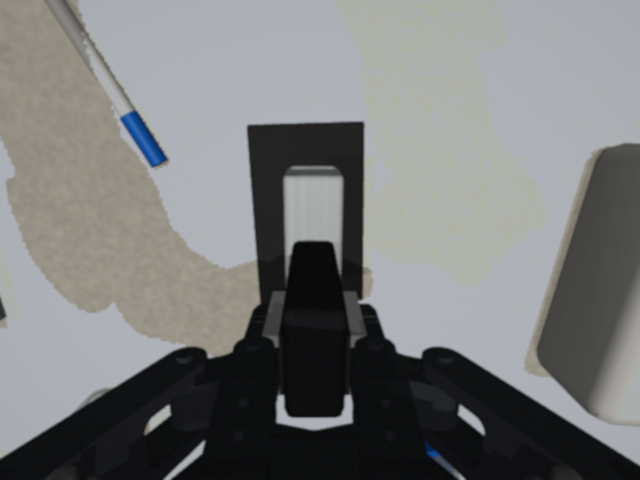

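>>> servo_tool(moves=[[-0.005, -0.025, 0.003, -0.01], [-0.005, -0.033, 0.003, -0.01], [-0.003, -0.035, 0.003, -0.01], [0, -0.035, 0.003, -0.01], [0, -0.035, 0.003, -0.01], [0, -0.035, 0.003, -0.01], [0, -0.035, 0.003, 0], [0, -0.025, 0.002, 0], [0, -0.01, 0, 0], [0, 0, 0, 0]])

```text
clock: 16.1
eef_pos: [0.5456, 0.0147, 0.1567]
ee_rot: [2.045, 1.539, 2.226]
force: [-1.0, 0.0, -2.4]
gripper_width: 0.0192
```

Run:
```python
from h import *
go([.5461,-.0061,.17],np.radians(99.95))
```

```text
clock 16.1 p [0.5456 0.0147 0.1567] F [-0.99  0.04 -2.41] w 0.0192 jawyaw 100.33 tilt [-0.0192  0.025  -0.9995] axes y [-0.179  0.983  0.028] z [ 0.984  0.18  -0.014]
toolshift [-0.0138 -0.0202 -0.0034] turn about tool x 0.0067
```

>>> servo_tool(moves=[[0, -0.006, -0.001, 0.003], [0, -0.006, -0.001, 0.003], [0, -0.005, 0, 0], [0, -0.003, 0, 0], [0, 0, 0, 0], [0, 0, 0, 0]])

```text
clock: 16.6
eef_pos: [0.545, 0.0011, 0.1547]
ee_rot: [2.046, 1.533, 2.231]
force: [0.5, 1.0, -1.6]
gripper_width: 0.0196
```

Run:
```python
from h import *
go([.5461,-.0061,.17],np.radians(99.95))
save('w8','wrist');im=save('t8','top')
c=cv2.resize(im[200:330,230:470,::-1],None,fx=3.3,fy=3.3,interpolation=2)
cv2.imwrite('pics/t8b.png',cv2.convertScaleAbs(c,alpha=1.5,beta=10))
```

```text
clock 16.6 p [0.545  0.0011 0.1547] F [ 0.52  0.95 -1.57] w 0.0196 jawyaw 100.54 tilt [-0.0231  0.0297 -0.9993] axes y [-0.183  0.983  0.033] z [ 0.983  0.183 -0.017]
toolshift [-0.0155 -0.0067 -0.0005] turn about tool x 0.0103
```

View pics/w8.png

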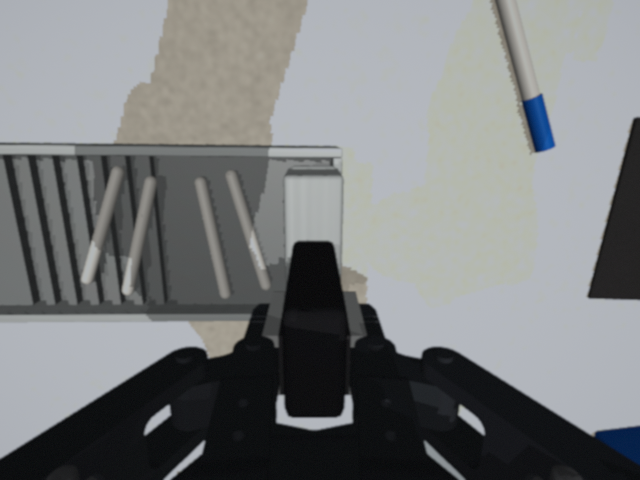

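View pics/t8b.png

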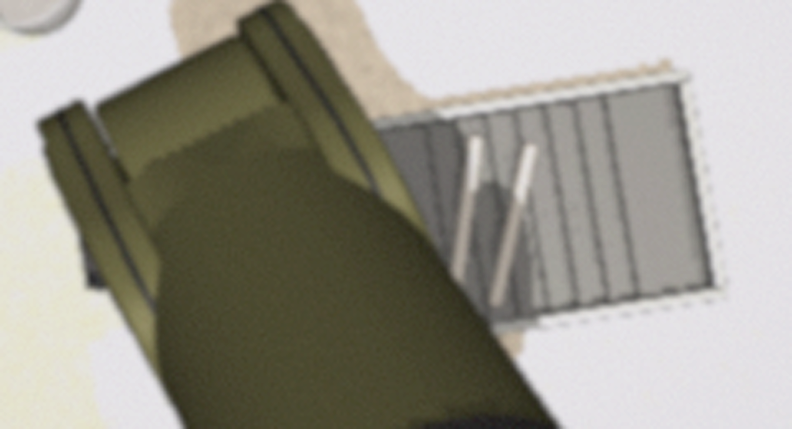

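Run:
```python
from h import *
im=cv2.imread('pics/w8.png')
c=cv2.resize(im[130:340,0:360],None,fx=2.2,fy=2.2,interpolation=2)
cv2.imwrite('pics/w8b.png',cv2.convertScaleAbs(c,alpha=1.3,beta=10))
p=[[342,147],[0,143],[333,157],[5,155],[5,320],[240,321]]
print((ray('wrist',p,.048)*1000).round(1)[:,:2].tolist())
c=np.array([564.8,-112.5]);a=np.radians(9.95);R=np.array([[np.cos(a),-np.sin(a)],[np.sin(a),np.cos(a)]])
print('in tray frame',((ray('wrist',p,.048)[:,:2]*1000-c)@R).round(1).tolist())
# expected rake bar top: (z = tcp z -.083+.054)
p=[[286,178],[342,178]]
Q=ray('wrist',p,tool()[0][2]-.0833+.050)*1000
print(Q.round(1).tolist(),((Q[:,:2]-c)@R).round(1).tolist())
```

```text
[[479.2, 11.2], [515.7, -199.1], [486.5, 6.7], [522.6, -196.4], [638.9, -199.5], [612.4, -36.8]]
in tray frame [[-62.9, 136.6], [-63.4, -76.8], [-56.6, 131.0], [-56.1, -75.3], [58.0, -98.5], [60.0, 66.4]]
[[496.5, -19.6, 121.5], [491.9, 6.0, 121.5]] [[-51.2, 103.3], [-51.4, 129.3]]
```

View pics/w8b.png

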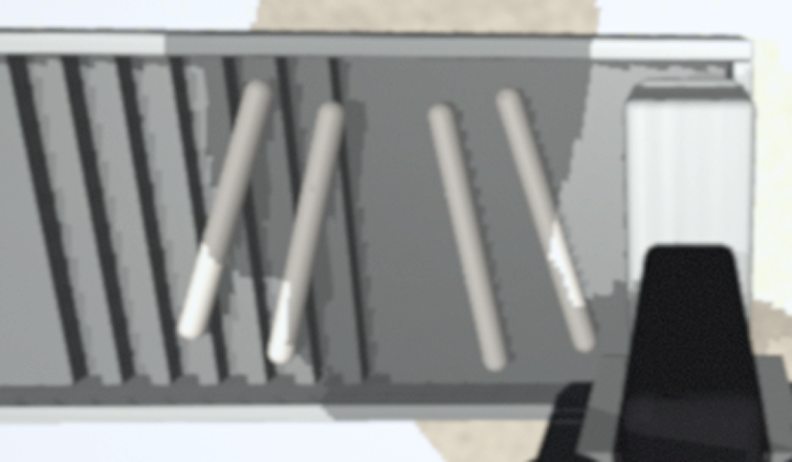

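>>> servo_tool(moves=[[0.004, -0.003, -0.001, 0.004], [0.005, -0.003, 0, 0.004], [0.005, -0.001, 0, 0], [0.005, 0, 0, 0], [0.005, 0, 0, 0], [0.003, 0, 0, 0], [0, 0, 0, 0]])

```text
clock: 17.28
eef_pos: [0.5446, -0.0048, 0.1245]
ee_rot: [2.05, 1.533, 2.227]
force: [-0.2, 0.7, -1.3]
gripper_width: 0.0192
```

```bash
cat >> h.py <<'E'
def tr():
    "rake centre in tray frame by TCP, corrected tray"
    p,R=tool(); s=arm.state(); c=np.array([.5648,-.1125]);a=np.radians(9.9)
    M=np.array([[np.cos(a),-np.sin(a)],[np.sin(a),np.cos(a)]])
    q=(p[:2]-c)@M*1000+[1,-2]
    print('t',round(s['clock'],2),'tray xy mm',q.round(1),'z',(p[2]*1000).round(1),'bottom',(p[2]*1000-79.3).round(1),'F',s['force'].round(2),'M',s['moment'].round(2),'tilt',R[:2,0].round(4),'dTilt',(R[:2,0]-[.0047,.0282]).round(4),'yaw',np.degrees(np.arctan2(R[1,1],R[0,1])).round(2),'w',round(s['gripper_width'],4))
E
python3 -c "
from h import *
tr()"
```

```text
t 17.28 tray xy mm [ -0.4 107.6] z 124.5 bottom 45.2 F [-0.23  0.71 -1.34] M [-0.01 -0.07  0.  ] tilt [-0.0231  0.0301] dTilt [-0.0278  0.0019] yaw 100.12 w 0.0192
```

>>> servo_tool(moves=[[0.003, 0, 0, 0], [0.003, 0, 0, 0], [0, 0, 0, 0]])

```text
clock: 17.53
eef_pos: [0.5444, -0.0043, 0.1177]
ee_rot: [2.052, 1.533, 2.229]
force: [-0.4, 0.4, -2.5]
gripper_width: 0.0194
```

```bash
python3 -c "
from h import *
tr()"
```

```text
t 17.53 tray xy mm [ -0.5 108.1] z 117.7 bottom 38.4 F [-0.38  0.4  -2.47] M [-0.06 -0.06 -0.  ] tilt [-0.0234  0.0303] dTilt [-0.0281  0.0021] yaw 100.14 w 0.0194
```

>>> servo_tool(moves=[[0.002, 0, 0, 0], [0, 0, 0, 0]])

```text
clock: 17.7
eef_pos: [0.5444, -0.0041, 0.1155]
ee_rot: [2.046, 1.533, 2.223]
force: [0.2, 0.2, -2.2]
gripper_width: 0.0193
```

```bash
python3 -c "
from h import *
tr()"
```

```text
t 17.7 tray xy mm [ -0.4 108.3] z 115.5 bottom 36.2 F [ 0.18  0.21 -2.24] M [-0.05 -0.06  0.03] tilt [-0.0232  0.0304] dTilt [-0.0279  0.0022] yaw 100.14 w 0.0193
```

>>> servo_tool(moves=[[0.002, 0, 0, 0], [0, 0, 0, 0]])

```text
clock: 17.87
eef_pos: [0.5446, -0.004, 0.1135]
ee_rot: [2.033, 1.533, 2.21]
force: [-0.8, -0.5, -2.0]
gripper_width: 0.0194
```

```bash
python3 -c "
from h import *
tr()"
```

```text
t 17.87 tray xy mm [ -0.2 108.4] z 113.5 bottom 34.2 F [-0.77 -0.48 -1.98] M [-0.08  0.    0.02] tilt [-0.0227  0.0305] dTilt [-0.0274  0.0023] yaw 100.15 w 0.0194
```

>>> servo_tool(moves=[[0.002, 0, 0, 0], [0, 0, 0, 0]])

```text
clock: 18.03
eef_pos: [0.545, -0.0039, 0.1118]
ee_rot: [2.009, 1.533, 2.187]
force: [-1.0, 0.1, 1.1]
gripper_width: 0.0195
```

```bash
python3 -c "
from h import *
tr()"
```

```text
t 18.03 tray xy mm [  0.2 108.4] z 111.8 bottom 32.5 F [-1.01  0.06  1.14] M [-0.05  0.1   0.  ] tilt [-0.0216  0.0305] dTilt [-0.0263  0.0023] yaw 100.15 w 0.0195
```

>>> servo_tool(moves=[[0.001, 0, 0, 0], [0.0, 0, 0, 0]])

```text
clock: 18.2
eef_pos: [0.5449, -0.0038, 0.1114]
ee_rot: [2.009, 1.534, 2.187]
force: [-0.1, -0.5, 1.9]
gripper_width: 0.0193
```

```bash
python3 -c "
from h import *
tr()"
```

```text
t 18.2 tray xy mm [1.000e-01 1.085e+02] z 111.4 bottom 32.1 F [-0.1  -0.45  1.93] M [-0.1   0.09  0.01] tilt [-0.0213  0.0302] dTilt [-0.026  0.002] yaw 100.15 w 0.0193
```

>>> servo_tool(moves=[[0.001, 0, 0, 0], [0, 0, 0, 0]])

```text
clock: 18.37
eef_pos: [0.5449, -0.0038, 0.111]
ee_rot: [2.005, 1.534, 2.182]
force: [-2.1, -0.1, 4.2]
gripper_width: 0.0193
```

```bash
python3 -c "
from h import *
tr()"
```

```text
t 18.37 tray xy mm [1.000e-01 1.085e+02] z 111.0 bottom 31.7 F [-2.12 -0.13  4.17] M [-0.08  0.18 -0.01] tilt [-0.0209  0.0299] dTilt [-0.0256  0.0017] yaw 100.15 w 0.0193
```

>>> servo_tool(moves=[[-0.02, 0, 0, 0], [-0.02, 0, 0, 0], [0, 0, 0, 0], [-0.018, 0, 0, 0], [0.018, 0, 0, 0], [0, 0, 0, 0], [0, 0, 0, 0]])

```text
clock: 18.95
eef_pos: [0.5459, -0.0052, 0.1493]
ee_rot: [2.008, 1.533, 2.186]
force: [1.0, -0.3, -1.3]
gripper_width: 0.0193
```

```bash
python3 -c "
from h import *
tr()"
```

```text
t 18.95 tray xy mm [  0.8 107. ] z 149.3 bottom 70.0 F [ 1.02 -0.26 -1.28] M [-0.03 -0.09 -0.02] tilt [-0.0218  0.0308] dTilt [-0.0265  0.0026] yaw 100.14 w 0.0193
```

>>> servo_tool(moves=[[-0.0417, 0, 0, 0], [0.0417, 0, 0, 0], [0, 0, 0, 0], [0, 0, 0, 0]])

```text
clock: 19.28
eef_pos: [0.5465, -0.0055, 0.1554]
ee_rot: [2.098, 1.531, 2.275]
force: [1.3, 0.0, -0.8]
gripper_width: 0.0197
```

```bash
python3 -c "
from h import *
tr()"
```

```text
t 19.28 tray xy mm [  1.4 106.5] z 155.4 bottom 76.1 F [ 1.34  0.04 -0.8 ] M [ 0.01 -0.15 -0.02] tilt [-0.0261  0.0307] dTilt [-0.0308  0.0025] yaw 100.12 w 0.0197
```

>>> servo_tool(moves=[[0, 0, 0.03, 0], [0, 0, 0, 0], [0, 0, 0, 0]])

```text
clock: 19.53
eef_pos: [0.5738, -0.0007, 0.1554]
ee_rot: [2.211, 1.528, 2.389]
force: [-0.6, -1.1, -2.5]
gripper_width: 0.0196
```

```bash
python3 -c "
from h import *
tr()"
```

```text
t 19.53 tray xy mm [ 29.1 106.6] z 155.4 bottom 76.1 F [-0.56 -1.09 -2.54] M [-0.12  0.03  0.02] tilt [-0.031  0.029] dTilt [-0.0357  0.0008] yaw 100.19 w 0.0196
```

>>> servo_tool(moves=[[0, 0, -0.01, 0], [0, 0, -0.01, 0], [0, 0, -0.008, 0], [0, 0, -0.004, 0], [0, 0, 0, 0]])

```text
clock: 19.95
eef_pos: [0.5425, -0.0062, 0.1601]
ee_rot: [2.051, 1.534, 2.229]
force: [-0.5, -0.1, -2.5]
gripper_width: 0.0195
```

```bash
python3 -c "
from h import *
tr()"
```

```text
t 19.95 tray xy mm [ -2.6 106.6] z 160.1 bottom 80.8 F [-0.55 -0.13 -2.49] M [-0.01 -0.04  0.  ] tilt [-0.0228  0.0295] dTilt [-0.0275  0.0013] yaw 100.23 w 0.0195
```

>>> servo_tool(moves=[[0, 0, 0.04, 0], [0, 0, 0.04, 0], [0, 0, 0, 0]])

```text
clock: 20.2
eef_pos: [0.614, 0.0064, 0.1568]
ee_rot: [2.356, 1.526, 2.537]
force: [1.0, 0.3, -1.3]
gripper_width: 0.0195
```

```bash
python3 -c "
from h import *
tr()"
```

```text
t 20.2 tray xy mm [ 69.9 106.7] z 156.8 bottom 77.5 F [ 0.99  0.28 -1.28] M [-0.05 -0.2   0.01] tilt [-0.0364  0.0252] dTilt [-0.0411 -0.003 ] yaw 100.36 w 0.0195
```

>>> servo_tool(moves=[[0, 0, -0.01, 0], [0, 0, -0.01, 0], [0, 0, -0.01, 0], [0, 0, -0.01, 0], [0, 0, -0.01, 0], [0, 0, -0.01, 0], [0, 0, -0.008, 0], [0, 0, -0.004, 0], [0, 0, 0, 0]])

```text
clock: 20.95
eef_pos: [0.5324, -0.0086, 0.1593]
ee_rot: [2.404, 1.525, 2.584]
force: [-0.5, 0.1, -1.8]
gripper_width: 0.0195
```

```bash
python3 -c "
from h import *
tr()"
```

```text
t 20.95 tray xy mm [-13.1 105.9] z 159.3 bottom 80.0 F [-0.47  0.12 -1.78] M [-0.01 -0.06 -0.02] tilt [-0.0392  0.0244] dTilt [-0.0439 -0.0038] yaw 100.33 w 0.0195
```

>>> servo_tool(moves=[[0.01, 0.001, 0.005, 0.003], [0.012, 0.001, 0.005, 0.003], [0.01, 0, 0.003, 0], [0.005, 0, 0.001, 0], [0, 0, 0, 0], [0, 0, 0, 0]])

```text
clock: 21.45
eef_pos: [0.5467, -0.0021, 0.117]
ee_rot: [2.378, 1.525, 2.552]
force: [-0.3, -0.7, -2.7]
gripper_width: 0.0195
```

```bash
python3 -c "
from h import *
tr()"
```

```text
t 21.45 tray xy mm [  2.2 109.8] z 117.0 bottom 37.7 F [-0.28 -0.75 -2.68] M [-0.06 -0.06 -0.01] tilt [-0.0378  0.0253] dTilt [-0.0425 -0.0029] yaw 99.95 w 0.0195
```

>>> servo_tool(moves=[[0.002, 0, 0, 0], [0.002, 0, 0, 0], [0.001, 0, 0, 0], [0, 0, 0, 0]])

```text
clock: 21.78
eef_pos: [0.5468, -0.0016, 0.112]
ee_rot: [2.374, 1.526, 2.548]
force: [-1.0, 0.0, 2.8]
gripper_width: 0.0199
```

```bash
python3 -c "
from h import *
tr()"
```

```text
t 21.78 tray xy mm [  2.4 110.3] z 112.0 bottom 32.7 F [-1.04  0.01  2.76] M [-0.02  0.2  -0.01] tilt [-0.0375  0.0253] dTilt [-0.0422 -0.0029] yaw 99.96 w 0.0199
```

>>> servo_tool(moves=[[0, 0, 0, 0], [0, 0, 0, 0], [0, 0, 0, 0], [0, 0, 0, 0]], grip=0.45)

```text
clock: 22.12
eef_pos: [0.5481, -0.0015, 0.1133]
ee_rot: [2.319, 1.528, 2.493]
force: [-0.2, 0.4, -0.6]
gripper_width: 0.0384
```

```bash
python3 -c "
from h import *
tr(); save('w9','wrist')"
```

```text
t 22.12 tray xy mm [  3.6 110.2] z 113.3 bottom 34.0 F [-0.16  0.42 -0.56] M [-0.09 -0.04 -0.04] tilt [-0.034   0.0257] dTilt [-0.0387 -0.0025] yaw 99.95 w 0.0384
```

View pics/w9.png

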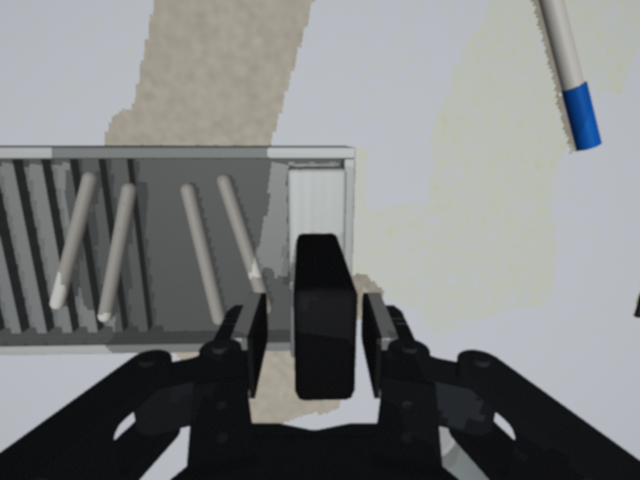

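>>> servo_tool(moves=[[0.002, 0.002, -0.001, 0], [0.001, 0, -0.001, 0], [0, 0, 0, 0], [0, 0, 0, 0]])

```text
clock: 22.5
eef_pos: [0.5455, 0.0004, 0.1101]
ee_rot: [2.313, 1.528, 2.487]
force: [0.7, -0.3, 0.5]
gripper_width: 0.0386
```

>>> servo_tool(moves=[[0, 0, 0, 0], [0, 0, 0, 0], [0, 0, 0, 0], [0, 0, 0, 0]], grip=0, squeeze=40)

```text
clock: 22.83
eef_pos: [0.5454, 0.0004, 0.1103]
ee_rot: [2.318, 1.528, 2.492]
force: [-1.4, 0.1, 0.7]
gripper_width: 0.0197
```

```bash
python3 -c "
from h import *
tr(); save('w10','wrist');im=save('s10','scene')
c=cv2.resize(im[180:310,200:370,::-1],None,fx=4.5,fy=4.5,interpolation=2)
cv2.imwrite('pics/s10b.png',cv2.convertScaleAbs(c,alpha=1.5,beta=10))"
```

```text
t 22.83 tray xy mm [  1.3 112.6] z 110.3 bottom 31.0 F [-1.4   0.06  0.74] M [-0.03  0.06 -0.  ] tilt [-0.0339  0.0258] dTilt [-0.0386 -0.0024] yaw 99.96 w 0.0197
```

View pics/w10.png

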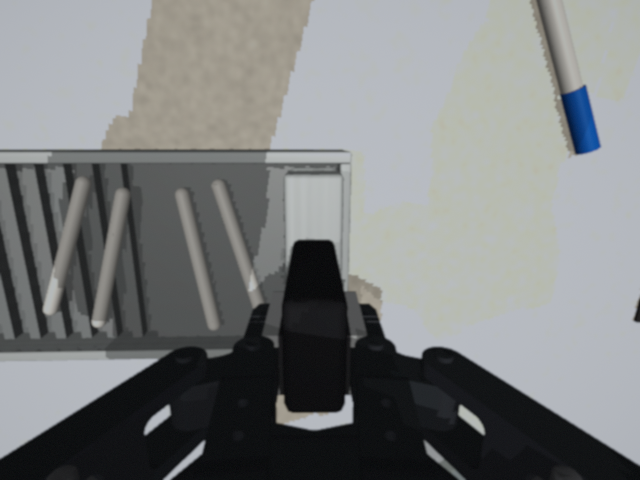

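View pics/s10b.png

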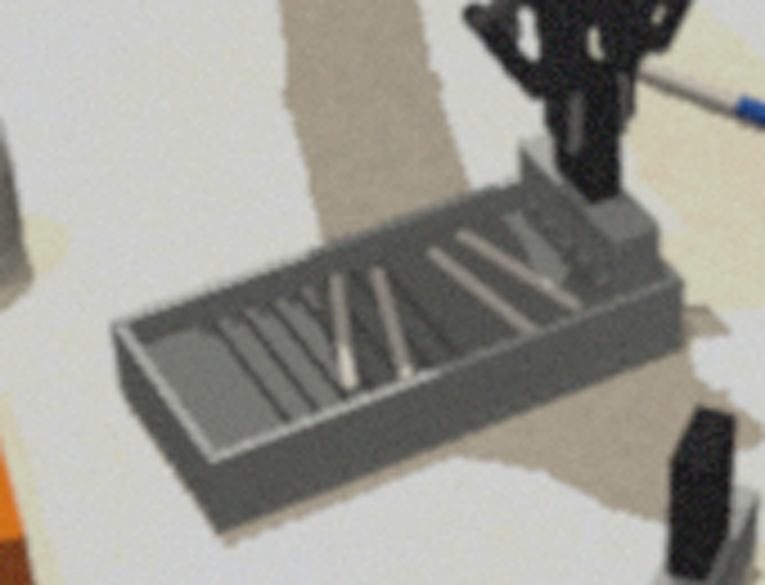

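```bash
python3 -c "
from h import *
c=np.array([564.8,-112.5]);a=np.radians(9.9);M=np.array([[np.cos(a),-np.sin(a)],[np.sin(a),np.cos(a)]])
print('bar',((ray('wrist',[[286,178],[341,178]],.0765)[:,:2]*1000-c)@M).round(1).tolist())
print('wall',((ray('wrist',[[351,151],[351,163],[340,164],[5,152],[5,165],[5,348],[5,357],[240,357]],.048)[:,:2]*1000-c)@M).round(1).tolist())
p,R=tool();print(R.round(4))
im=cv2.imread('pics/w10.png')
cv2.imwrite('pics/w10b.png',cv2.convertScaleAbs(cv2.resize(im[135:370,0:360],None,fx=2.2,fy=2.2,interpolation=2),alpha=1.3,beta=10))
"
```

```text
bar [[-51.5, 102.9], [-51.5, 128.6]]
wall [[-62.8, 136.6], [-56.5, 136.7], [-56.0, 130.8], [-62.3, -43.3], [-55.7, -44.6], [51.0, -66.4], [57.0, -67.6], [59.7, 71.8]]
[[-0.0339 -0.1729  0.9844]
 [ 0.0258  0.9844  0.1738]
 [-0.9991  0.0313 -0.0289]]
```

View pics/w10b.png

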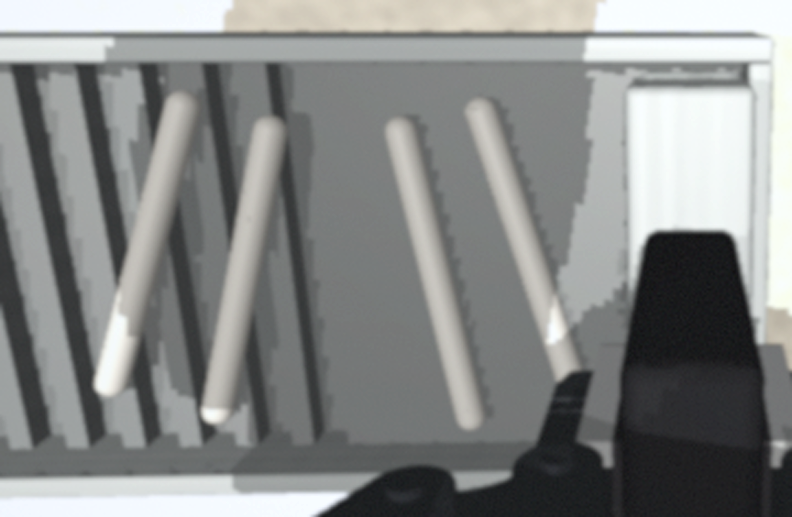

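>>> servo_tool(moves=[[0, -0.003, 0, 0], [0, -0.003, 0, 0], [0, -0.003, 0, 0], [0, -0.003, 0, 0], [0, -0.003, 0, 0], [0, -0.003, 0, 0]])

```text
clock: 23.43
eef_pos: [0.5491, -0.0154, 0.11]
ee_rot: [2.221, 1.526, 2.397]
force: [-0.1, 1.3, 1.3]
gripper_width: 0.0196
```

```bash
sed -i 's/\[.0047,.0282\]/[-.0339,.0258]/' h.py; python3 -c "
from h import *
tr()"
```

```text
t 23.43 tray xy mm [ 2.2 96.3] z 110.0 bottom 30.7 F [-0.12  1.26  1.28] M [ 0.46  0.17 -0.08] tilt [-0.0328  0.0302] dTilt [0.0011 0.0044] yaw 100.08 w 0.0196
```

>>> servo_tool(moves=[[0, -0.003, -0.0003, 0], [0, -0.003, -0.0003, 0], [0, -0.003, -0.0003, 0], [0, -0.003, -0.0003, 0], [0, -0.003, -0.0003, 0], [0, -0.003, -0.0003, 0]])

```text
clock: 23.93
eef_pos: [0.5515, -0.0346, 0.1098]
ee_rot: [2.168, 1.526, 2.344]
force: [-0.7, 2.0, 1.0]
gripper_width: 0.0196
```

```bash
python3 -c "
from h import *
tr()"
```

```text
t 23.93 tray xy mm [ 1.3 77. ] z 109.8 bottom 30.5 F [-0.65  1.96  1.03] M [ 0.61  0.12 -0.13] tilt [-0.0311  0.0319] dTilt [0.0028 0.0061] yaw 100.04 w 0.0196
```

>>> servo_tool(moves=[[0, -0.003, -0.0001, 0], [0, -0.003, -0.0001, 0], [0, -0.003, -0.0001, 0], [0, -0.003, -0.0001, 0], [0, -0.003, -0.0001, 0], [0, -0.003, -0.0001, 0], [0, -0.003, -0.0001, 0], [0, -0.003, -0.0001, 0]])

```text
clock: 24.6
eef_pos: [0.5552, -0.0596, 0.1094]
ee_rot: [2.138, 1.525, 2.314]
force: [-0.4, 3.3, 3.4]
gripper_width: 0.0196
```

```bash
python3 -c "
from h import *
tr();im=save('s11','scene');save('w11','wrist')
c=cv2.resize(im[180:310,200:370,::-1],None,fx=4.5,fy=4.5,interpolation=2)
cv2.imwrite('pics/s11b.png',cv2.convertScaleAbs(c,alpha=1.5,beta=10))"
```

```text
t 24.6 tray xy mm [ 0.6 51.8] z 109.4 bottom 30.1 F [-0.39  3.28  3.42] M [ 0.82  0.28 -0.12] tilt [-0.0309  0.0336] dTilt [0.003  0.0078] yaw 100.07 w 0.0196
```

View pics/s11b.png

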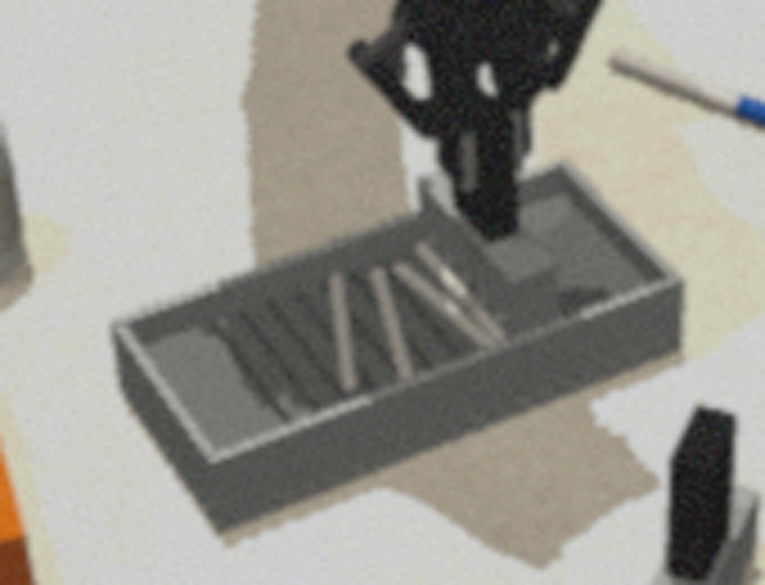

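View pics/w11.png

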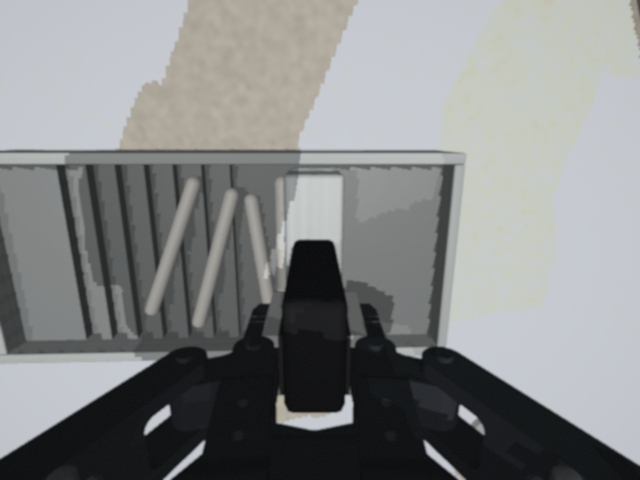

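>>> servo_tool(moves=[[-0.0002, -0.003, 0.0001, 0], [-0.0001, -0.003, 0.0001, 0], [-0.0001, -0.003, 0.0001, 0], [-0.0001, -0.003, 0.0001, 0], [-0.0001, -0.003, 0.0001, 0], [-0.0001, -0.003, 0.0001, 0]])

```text
clock: 25.2
eef_pos: [0.5588, -0.0784, 0.1093]
ee_rot: [2.154, 1.524, 2.331]
force: [-0.0, 1.9, 3.7]
gripper_width: 0.0195
```

```bash
python3 -c "
from h import *
tr()"
```

```text
t 25.2 tray xy mm [ 0.9 32.6] z 109.3 bottom 30.0 F [-0.03  1.93  3.73] M [ 0.76  0.28 -0.1 ] tilt [-0.032   0.0336] dTilt [0.0019 0.0078] yaw 100.1 w 0.0195
```

>>> servo_tool(moves=[[-0.0004, -0.003, 0, 0], [-0.0002, -0.003, 0, 0], [-0.0002, -0.003, 0, 0], [-0.0001, -0.003, 0, 0], [-0.0002, -0.003, 0, 0], [-0.0001, -0.003, 0, 0]])

```text
clock: 25.7
eef_pos: [0.562, -0.099, 0.1095]
ee_rot: [2.177, 1.525, 2.353]
force: [-0.9, 2.8, 3.1]
gripper_width: 0.0196
```

```bash
python3 -c "
from h import *
tr()"
```

```text
t 25.7 tray xy mm [ 0.6 11.8] z 109.5 bottom 30.2 F [-0.88  2.77  3.1 ] M [ 0.69  0.15 -0.02] tilt [-0.0326  0.0328] dTilt [0.0013 0.007 ] yaw 100.07 w 0.0196
```

>>> servo_tool(moves=[[-0.0003, -0.003, 0.0001, 0], [-0.0002, -0.003, 0, 0], [-0.0001, -0.003, 0.0001, 0], [-0.0002, -0.003, 0, 0], [-0.0001, -0.003, 0.0001, 0], [-0.0002, -0.003, 0, 0]])

```text
clock: 26.2
eef_pos: [0.5655, -0.1192, 0.1097]
ee_rot: [2.197, 1.524, 2.374]
force: [-0.0, 2.8, 2.7]
gripper_width: 0.0195
```

```bash
python3 -c "
from h import *
tr();im=save('s12','scene');save('w12','wrist')
c=cv2.resize(im[180:310,200:370,::-1],None,fx=4.5,fy=4.5,interpolation=2)
cv2.imwrite('pics/s12b.png',cv2.convertScaleAbs(c,alpha=1.5,beta=10))"
```

```text
t 26.2 tray xy mm [ 0.6 -8.7] z 109.7 bottom 30.4 F [-0.    2.82  2.66] M [ 0.6   0.18 -0.04] tilt [-0.0333  0.0322] dTilt [0.0006 0.0064] yaw 100.06 w 0.0195
```

View pics/s12b.png

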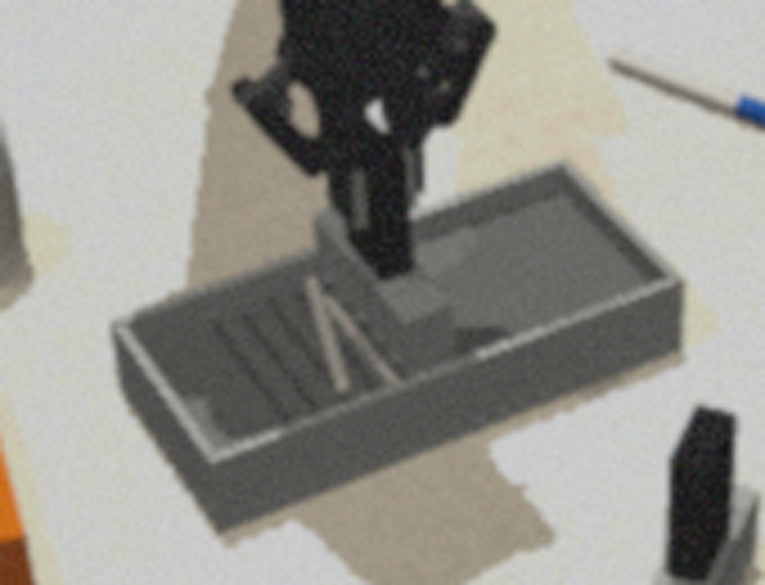

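View pics/w12.png

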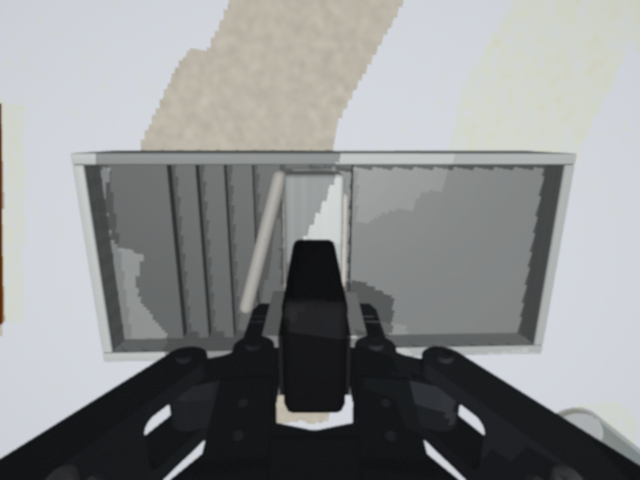

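>>> servo_tool(moves=[[-0.0002, -0.003, 0.0001, 0], [-0.0002, -0.003, 0, 0], [-0.0001, -0.003, 0.0001, 0], [-0.0002, -0.003, 0, 0], [-0.0002, -0.003, 0.0001, 0], [-0.0002, -0.003, 0, 0], [-0.0002, -0.003, 0, 0]])

```text
clock: 26.88
eef_pos: [0.5695, -0.1421, 0.1099]
ee_rot: [2.222, 1.524, 2.399]
force: [0.0, 1.4, 1.6]
gripper_width: 0.0197
```

```bash
python3 -c "
from h import *
tr()"
```

```text
t 26.88 tray xy mm [  0.5 -31.9] z 109.9 bottom 30.6 F [0.02 1.43 1.56] M [0.37 0.02 0.  ] tilt [-0.0342  0.0314] dTilt [-0.0003  0.0056] yaw 100.09 w 0.0197
```

>>> servo_tool(moves=[[-0.0002, -0.003, 0.0001, 0], [-0.0002, -0.003, 0, 0], [-0.0001, -0.003, 0.0001, 0], [-0.0002, -0.003, 0, 0], [-0.0002, -0.003, 0.0001, 0], [-0.0002, -0.003, 0, 0]])

```text
clock: 27.38
eef_pos: [0.573, -0.1624, 0.1101]
ee_rot: [2.243, 1.524, 2.419]
force: [-0.5, 2.2, 1.9]
gripper_width: 0.0196
```

```bash
python3 -c "
from h import *
tr();save('w13','wrist')"
```

```text
t 27.38 tray xy mm [  0.4 -52.6] z 110.1 bottom 30.8 F [-0.54  2.18  1.86] M [ 0.4   0.01 -0.02] tilt [-0.0349  0.0308] dTilt [-0.001  0.005] yaw 100.06 w 0.0196
```

View pics/w13.png

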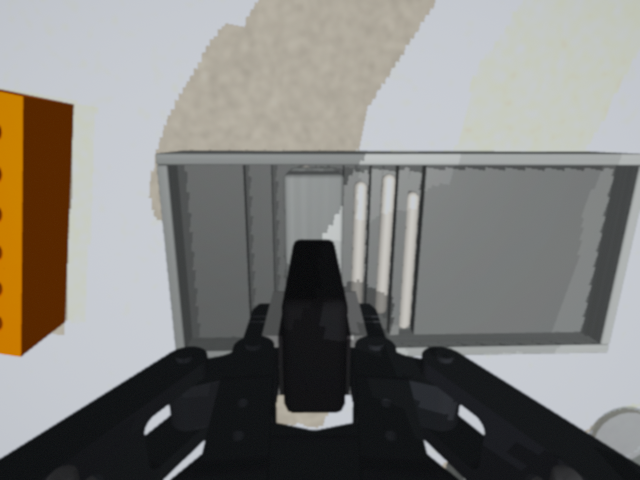

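>>> servo_tool(moves=[[-0.0001, -0.003, 0.0001, 0], [-0.0001, -0.003, 0, 0], [-0.0001, -0.003, 0.0001, 0], [-0.0001, -0.003, 0, 0], [-0.0002, -0.003, 0.0001, 0], [-0.0001, -0.003, 0, 0], [-0.0001, -0.003, 0.0001, 0], [-0.0001, -0.003, 0.0001, 0]])

```text
clock: 28.1
eef_pos: [0.5779, -0.1889, 0.11]
ee_rot: [2.256, 1.524, 2.432]
force: [-0.3, 1.2, 1.6]
gripper_width: 0.0197
```

```bash
python3 -c "
from h import *
tr()"
```

```text
t 28.1 tray xy mm [  0.8 -79.5] z 110.0 bottom 30.7 F [-0.3   1.18  1.64] M [0.39 0.04 0.04] tilt [-0.0353  0.0303] dTilt [-0.0014  0.0045] yaw 100.05 w 0.0197
```

>>> servo_tool(moves=[[-0.0001, -0.003, 0.0001, 0], [-0.0001, -0.003, 0, 0], [-0.0001, -0.003, 0.0001, 0], [-0.0001, -0.003, 0, 0], [-0.0001, -0.003, 0.0001, 0], [-0.0001, -0.002, 0.0001, 0], [0, -0.001, 0, 0]])

```text
clock: 28.68
eef_pos: [0.5819, -0.2089, 0.11]
ee_rot: [2.254, 1.524, 2.429]
force: [-0.4, 2.5, 1.5]
gripper_width: 0.0199
```

```bash
python3 -c "
from h import *
tr();save('w14','wrist')"
```

```text
t 28.68 tray xy mm [  1.3 -99.9] z 110.0 bottom 30.7 F [-0.35  2.53  1.52] M [0.46 0.02 0.  ] tilt [-0.0353  0.0305] dTilt [-0.0014  0.0047] yaw 100.02 w 0.0199
```

View pics/w14.png

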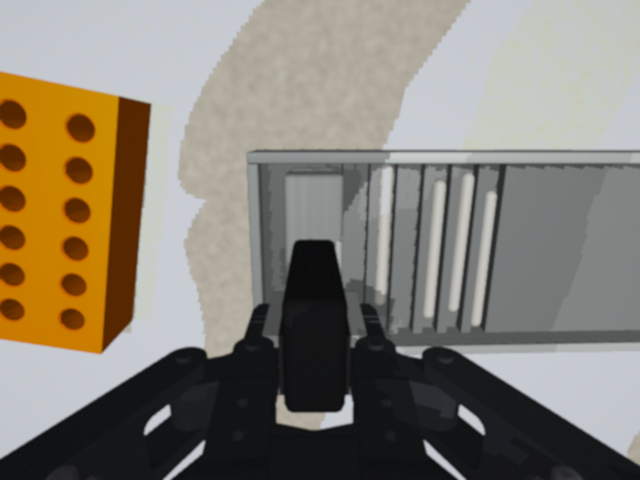

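>>> servo_tool(moves=[[-0.0001, -0.003, -0.0002, 0], [-0.0001, -0.003, -0.0002, 0], [0, 0, 0, 0]])

```text
clock: 28.98
eef_pos: [0.5827, -0.2155, 0.11]
ee_rot: [2.252, 1.524, 2.428]
force: [-0.2, 1.6, 1.8]
gripper_width: 0.0197
```

```bash
python3 -c "
from h import *
tr();im=save('s15','scene')
c=cv2.resize(im[180:310,200:370,::-1],None,fx=4.5,fy=4.5,interpolation=2)
cv2.imwrite('pics/s15b.png',cv2.convertScaleAbs(c,alpha=1.5,beta=10))"
```

```text
t 28.98 tray xy mm [   1.  -106.6] z 110.0 bottom 30.7 F [-0.21  1.64  1.81] M [ 0.24 -0.03 -0.08] tilt [-0.035   0.0303] dTilt [-0.0011  0.0045] yaw 100.02 w 0.0197
```

View pics/s15b.png

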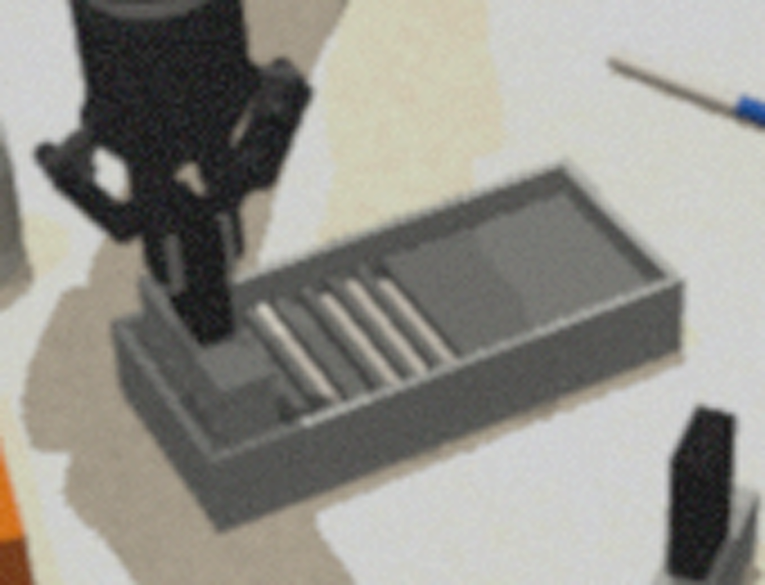

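>>> servo_tool(moves=[[-0.008, 0, 0, 0], [-0.02, 0, 0, 0], [-0.03, 0, 0, 0], [-0.02, 0, 0, 0], [0, 0, 0, 0]])

```text
clock: 29.45
eef_pos: [0.5821, -0.2211, 0.1885]
ee_rot: [2.419, 1.519, 2.593]
force: [0.7, -1.0, -2.2]
gripper_width: 0.0197
```

```bash
python3 -c "
from h import *
tr();go([.486,.284,.19],np.radians(97.9))"
```

```text
t 29.45 tray xy mm [  -0.7 -111.9] z 188.5 bottom 109.2 F [ 0.7  -1.05 -2.17] M [-0.03 -0.15 -0.04] tilt [-0.0444  0.0271] dTilt [-0.0105  0.0013] yaw 99.95 w 0.0197
clock 29.45 p [ 0.5821 -0.2211  0.1885] F [ 0.7  -1.05 -2.17] w 0.0197 jawyaw 99.95 tilt [-0.0444  0.0271 -0.9986] axes y [-0.173  0.984  0.034] z [ 0.984  0.174 -0.039]
toolshift [ 0.0164  0.5138 -0.0067] turn about tool x 0.0358
```

>>> servo_tool(moves=[[0, 0.02, 0, 0.004], [0.001, 0.035, 0, 0.004], [0.001, 0.036, -0.001, 0.004], [0.001, 0.036, -0.001, 0.004], [0.001, 0.036, -0.001, 0.004], [0.001, 0.036, -0.001, 0.004], [0.001, 0.036, -0.001, 0.004], [0.001, 0.036, 0, 0.004], [0.001, 0.036, 0, 0.004], [0.001, 0.036, 0, 0]])

```text
clock: 30.28
eef_pos: [0.5223, 0.1086, 0.18]
ee_rot: [2.872, 1.519, 2.98]
force: [0.2, -0.4, -2.4]
gripper_width: 0.0195
```

```bash
python3 -c "
from h import *
tr();go([.486,.284,.17],np.radians(97.9))"
```

```text
t 30.28 tray xy mm [ -2.8 223.1] z 180.0 bottom 100.7 F [ 0.17 -0.38 -2.38] M [ 0.03 -0.11 -0.01] tilt [-0.0509  0.0083] dTilt [-0.017  -0.0175] yaw 96.16 w 0.0195
clock 30.28 p [0.5223 0.1086 0.18  ] F [ 0.17 -0.38 -2.38] w 0.0195 jawyaw 96.16 tilt [-0.0509  0.0083 -0.9987] axes y [-0.107  0.994  0.014] z [ 0.993  0.108 -0.05 ]
toolshift [ 0.0133  0.1781 -0.0167] turn about tool x -0.0304
```

>>> servo_tool(moves=[[0, 0.033, -0.003, -0.008], [0, 0.033, -0.003, -0.008], [0, 0.03, -0.003, -0.008], [0, 0.025, -0.003, -0.006], [0, 0.018, -0.001, 0], [0, 0.01, 0, 0], [0, 0.005, 0, 0], [0, 0, 0, 0], [0, 0, 0, 0]])

```text
clock: 31.03
eef_pos: [0.4825, 0.2723, 0.1768]
ee_rot: [2.904, 1.513, 3.057]
force: [0.3, -1.3, -1.9]
gripper_width: 0.0196
```

```bash
python3 -c "
from h import *
tr();go([.486,.284,.17],np.radians(97.9));save('w16','wrist')"
```

```text
t 31.03 tray xy mm [-13.9 391.2] z 176.8 bottom 97.5 F [ 0.31 -1.26 -1.89] M [-0.04 -0.12 -0.02] tilt [-0.058   0.0049] dTilt [-0.0241 -0.0209] yaw 98.73 w 0.0196
clock 31.03 p [0.4825 0.2723 0.1768] F [ 0.31 -1.26 -1.89] w 0.0196 jawyaw 98.73 tilt [-0.058   0.0049 -0.9983] axes y [-0.152  0.988  0.014] z [ 0.987  0.152 -0.057]
toolshift [0.0066 0.0109 0.0056] turn about tool x 0.0145
```

View pics/w16.png

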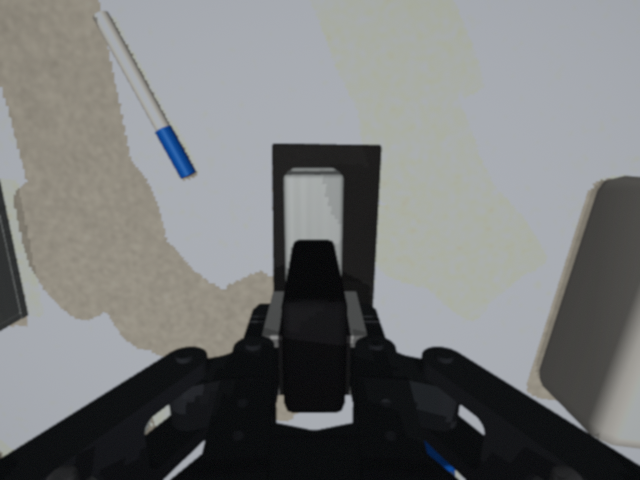

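>>> servo_tool(moves=[[0.003, 0.004, 0.001, 0.006], [0.004, 0.004, 0.001, 0.005], [0.005, 0.002, 0.001, 0.003], [0.005, 0.001, 0.001, 0], [0.005, 0, 0, 0], [0.005, 0, 0, 0], [0.005, 0, 0, 0], [0.005, 0, 0, 0], [0.003, 0, 0, 0], [0, 0, 0, 0]])

```text
clock: 31.92
eef_pos: [0.485, 0.2774, 0.131]
ee_rot: [3.019, 1.512, -3.137]
force: [-0.2, -1.0, -1.9]
gripper_width: 0.0195
```

```bash
python3 -c "
from h import *
tr();go([.486,.284,.1],np.radians(97.9));im=save('w17','wrist')
cv2.imwrite('pics/w17b.png',cv2.convertScaleAbs(cv2.resize(im[110:330,230:430,::-1],None,fx=2.7,fy=2.7,interpolation=2),alpha=1.6,beta=20))"
```

```text
t 31.92 tray xy mm [-10.6 395.8] z 131.0 bottom 51.7 F [-0.18 -0.95 -1.95] M [ 0.05 -0.08 -0.03] tilt [-0.059  -0.0003] dTilt [-0.0251 -0.0261] yaw 97.27 w 0.0195
clock 31.92 p [0.485  0.2774 0.131 ] F [-0.18 -0.95 -1.95] w 0.0195 jawyaw 97.27 tilt [-5.900e-02 -3.000e-04 -9.983e-01] axes y [-0.126  0.992  0.007] z [ 0.99   0.127 -0.059]
toolshift [0.0308 0.0062 0.0037] turn about tool x -0.0111
```

View pics/w17b.png

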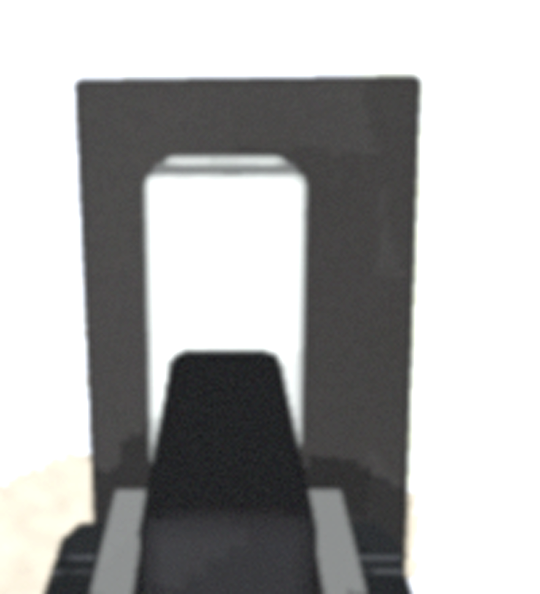

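```bash
python3 -c "
from h import *
f=lambda p:np.array(p)/2.7+[230,110]
P=ray('wrist',f([[78,80],[419,78],[407,560],[96,520]]),.004)[:,:2]*1000
print('mat pts',P.round(1).tolist(),np.linalg.norm(P[0]-P[1]))
d=P[1]-P[0]; yaw=np.arctan2(d[1],d[0])-np.pi/2;print('yaw',np.degrees(yaw)); m=(P[0]+P[1])/2
for y in(yaw,np.radians(7.9)): print('centre',(m+75*np.array([np.cos(y),np.sin(y)])).round(1))
z=tool()[0][2]-.0793
Q=ray('wrist',f([[145,175],[307,175]]),z+.046)[:,:2]*1000; print('bar end top',Q.round(1).tolist(),np.linalg.norm(Q[0]-Q[1]))
d=Q[1]-Q[0];yr=np.arctan2(d[1],d[0])-np.pi/2;print(np.degrees(yr),'bar centre',(Q.mean(0)+50*np.array([np.cos(yr),np.sin(yr)])).round(1))
# teeth end bottoms (lower visible line)
Q=ray('wrist',f([[165,156],[285,156]]),z)[:,:2]*1000; print('tooth bottom end',Q.round(1).tolist(),np.linalg.norm(Q[0]-Q[1]))
"
```

```text
mat pts [[417.8, 231.6], [406.2, 318.7], [539.1, 338.0], [537.9, 248.0]] 87.93454379233326
yaw 7.602601293445573
centre [486.4 285.1]
centre [486.3 285.5]
bar end top [[433.0, 257.1], [429.4, 285.0]] 28.097091603285673
7.237729915140894 bar centre [480.8 277.3]
tooth bottom end [[431.7, 258.1], [428.4, 283.9]] 25.981983113584334
```

>>> servo_tool(moves=[[0.004, 0.002, 0.002, -0.005], [0.005, 0.002, 0.002, -0.005], [0.005, 0.002, 0.002, 0], [0.005, 0.002, 0.001, 0], [0.005, 0, 0, 0], [0.005, 0, 0, 0], [0.004, 0, 0, 0], [0.003, 0, 0, 0], [0.002, 0, 0, 0], [0, 0, 0, 0]])

```text
clock: 32.8
eef_pos: [0.4895, 0.2881, 0.089]
ee_rot: [2.99, 1.513, 3.128]
force: [-0.4, -0.3, -1.7]
gripper_width: 0.0189
```

```bash
python3 -c "
from h import *
tr();go([.4915,.2865,.09],np.radians(97.8));im=save('w18','wrist')
cv2.imwrite('pics/w18b.png',cv2.convertScaleAbs(cv2.resize(im[90:330,210:430,::-1],None,fx=2.5,fy=2.5,interpolation=2),alpha=1.6,beta=20))"
```

```text
t 32.8 tray xy mm [ -4.3 405.6] z 89.0 bottom 9.7 F [-0.4  -0.29 -1.69] M [ 0.04 -0.07  0.  ] tilt [-0.0579  0.0008] dTilt [-0.024 -0.025] yaw 97.93 w 0.0189
clock 32.8 p [0.4895 0.2881 0.089 ] F [-0.4  -0.29 -1.69] w 0.0189 jawyaw 97.93 tilt [-5.790e-02  8.000e-04 -9.983e-01] axes y [-0.138  0.99   0.009] z [ 0.989  0.138 -0.057]
toolshift [-0.0011 -0.0019  0.0017] turn about tool x 0.0022
```

View pics/w18b.png

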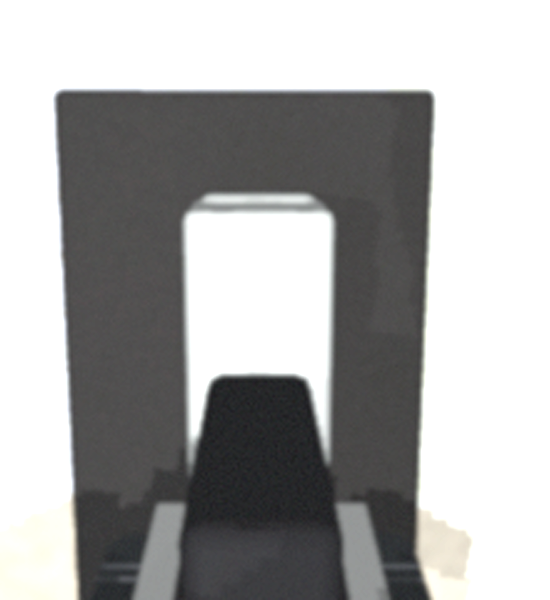

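```bash
python3 -c "
from h import *
f=lambda p:np.array(p)/2.5+[210,90]
P=ray('wrist',f([[57,93],[433,93]]),.004)[:,:2]*1000
d=P[1]-P[0]; yaw=np.arctan2(d[1],d[0])-np.pi/2;print('yaw',np.degrees(yaw)); m=P.mean(0)
print('centre',(m+75*np.array([np.cos(yaw),np.sin(yaw)])).round(1))
z=tool()[0][2]-.0793
Q=ray('wrist',f([[183,212],[334,212]]),z+.046)[:,:2]*1000
d=Q[1]-Q[0];yr=np.arctan2(d[1],d[0])-np.pi/2;print(np.degrees(yr),np.linalg.norm(d),'bar centre',(Q.mean(0)+50*np.array([np.cos(yr),np.sin(yr)])).round(1))
"
```

```text
yaw 7.948027020333997
centre [486.5 285.4]
7.884079060310126 28.2747900565512 bar centre [485.4 287.9]
```

>>> servo_tool(moves=[[0.002, 0, 0.002, 0], [0.0015, 0, 0, 0], [0.001, 0, 0, 0], [0, 0, 0, 0]])

```text
clock: 33.18
eef_pos: [0.4921, 0.2886, 0.0849]
ee_rot: [2.973, 1.514, 3.111]
force: [0.6, 0.2, -0.8]
gripper_width: 0.0196
```

```bash
python3 -c "
from h import *
tr()"
```

```text
t 33.18 tray xy mm [ -1.7 405.6] z 84.9 bottom 5.6 F [ 0.6   0.24 -0.83] M [-0.05 -0.12 -0.02] tilt [-0.0563  0.0017] dTilt [-0.0224 -0.0241] yaw 97.89 w 0.0196
```

>>> servo_tool(moves=[[0.001, 0, 0, 0], [0, 0, 0, 0]])

```text
clock: 33.35
eef_pos: [0.4922, 0.2886, 0.0839]
ee_rot: [2.969, 1.515, 3.107]
force: [-0.0, -0.2, -2.5]
gripper_width: 0.0197
```

```bash
python3 -c "
from h import *
tr()"
```

```text
t 33.35 tray xy mm [ -1.5 405.6] z 83.9 bottom 4.6 F [-0.05 -0.2  -2.47] M [ 0.01 -0.1   0.02] tilt [-0.056   0.0019] dTilt [-0.0221 -0.0239] yaw 97.89 w 0.0197
```

>>> servo_tool(moves=[[0.001, 0, 0, 0], [0, 0, 0, 0]])

```text
clock: 33.52
eef_pos: [0.4923, 0.2887, 0.0834]
ee_rot: [2.965, 1.515, 3.103]
force: [-1.2, -0.5, 1.2]
gripper_width: 0.0196
```

```bash
python3 -c "
from h import *
tr()"
```

```text
t 33.52 tray xy mm [ -1.5 405.7] z 83.4 bottom 4.1 F [-1.23 -0.51  1.16] M [-0.15  0.04  0.  ] tilt [-0.0555  0.0021] dTilt [-0.0216 -0.0237] yaw 97.88 w 0.0196
```

>>> servo_tool(moves=[[0, 0, 0, 0], [0, 0, 0, 0], [0, 0, 0, 0], [0, 0, 0, 0], [0, 0, 0, 0]], grip=0.6)

```text
clock: 33.93
eef_pos: [0.4929, 0.2895, 0.0842]
ee_rot: [2.936, 1.517, 3.074]
force: [0.7, 0.2, -0.4]
gripper_width: 0.0513
```

```bash
python3 -c "
from h import *
tr();im=save('w19','wrist')"
```

```text
t 33.93 tray xy mm [ -0.7 406.4] z 84.2 bottom 4.9 F [ 0.73  0.16 -0.35] M [-0.01 -0.05  0.01] tilt [-0.0537  0.0036] dTilt [-0.0198 -0.0222] yaw 97.89 w 0.0513
```

View pics/w19.png

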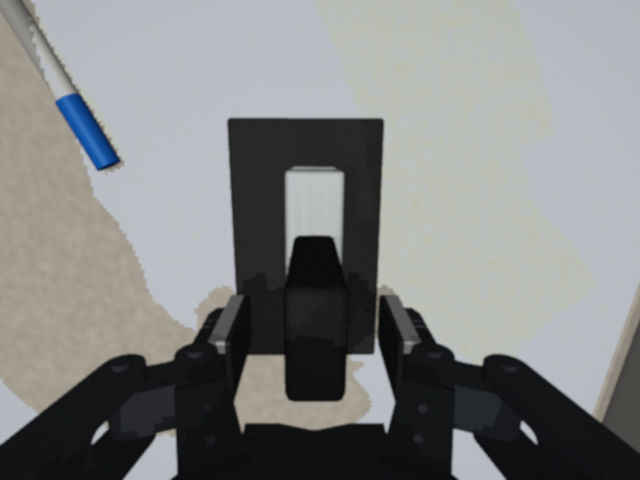

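>>> servo_tool(moves=[[0, 0, 0, 0], [0, 0, 0, 0], [-0.01, 0, 0, 0], [-0.02, 0, 0, 0], [-0.03, 0, 0, 0], [-0.03, 0, 0, 0], [-0.03, 0, 0, 0], [-0.02, 0, 0, 0], [0, 0, 0, 0]], grip=1)

```text
clock: 34.73
eef_pos: [0.4994, 0.2887, 0.2324]
ee_rot: [2.968, 1.513, 3.107]
force: [-0.0, -0.4, 0.2]
gripper_width: 0.0852
```

>>> servo_tool(moves=[[0, 0.03, -0.02, 0], [0, 0.04, -0.03, 0], [0, 0.04, -0.03, 0], [0, 0.04, -0.03, 0], [0, 0, 0, 0], [0, 0, 0, 0]])

```text
clock: 35.23
eef_pos: [0.3781, 0.4155, 0.2414]
ee_rot: [2.932, 1.518, 3.063]
force: [0.6, -0.6, 0.3]
gripper_width: 0.0852
```

Run:
```python
from h import *
tr(); print(tool()[0])
im=save('t20','top')
cv2.imwrite('pics/t20b.png',cv2.convertScaleAbs(cv2.resize(im[200:380,90:470,::-1],None,fx=2.1,fy=2.1,interpolation=2),alpha=1.5,beta=10))
im=save('s20','scene')
cv2.imwrite('pics/s20b.png',cv2.convertScaleAbs(cv2.resize(im[140:330,150:480,::-1],None,fx=2.4,fy=2.4,interpolation=2),alpha=1.5,beta=10))
```

```text
t 35.23 tray xy mm [-92.2 550.2] z 241.4 bottom 162.1 F [ 0.58 -0.63  0.27] M [-0.05 -0.13  0.03] tilt [-0.0522  0.0041] dTilt [-0.0183 -0.0217] yaw 97.47 w 0.0852
[0.37805395 0.41545993 0.24138672]
```

View pics/t20b.png

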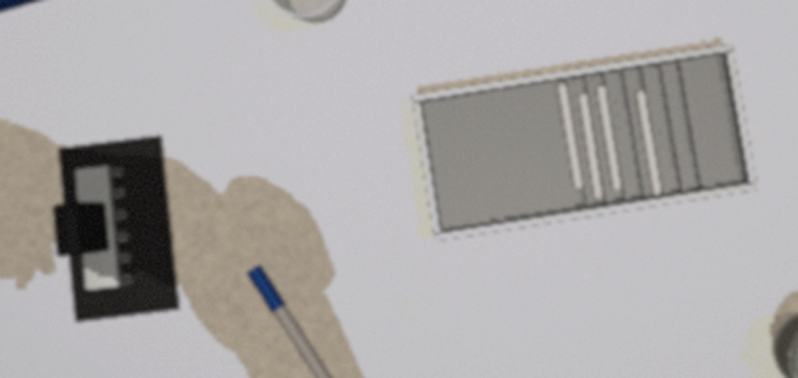

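View pics/s20b.png

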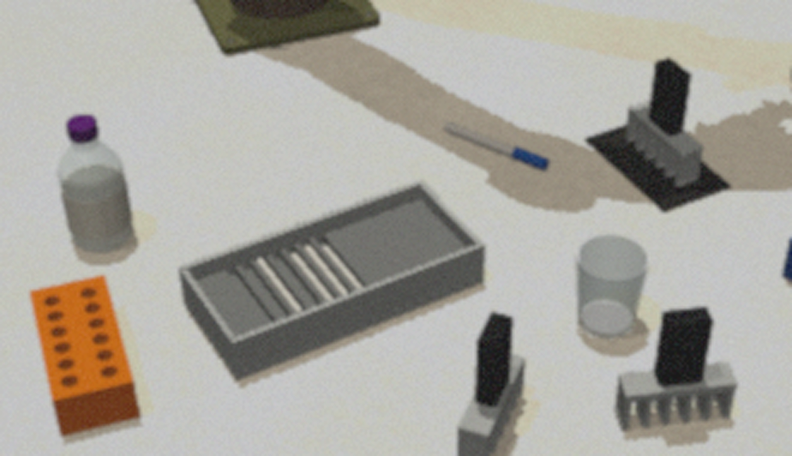

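Run:
```python
from h import *
f=lambda p:np.array(p)/2.1+[90,200]
a=ray('top',f([[60,150],[160,137],[178,308],[78,320]]),.004)[:,:2].mean(0)*1000
b=ray('top',f([[74,168],[110,164],[120,288],[85,291]]),.05)[:,:2].mean(0)*1000
print(a,b,b-a)
c=np.array([564.8,-112.5]);t=np.radians(9.9);M=np.array([[np.cos(t),-np.sin(t)],[np.sin(t),np.cos(t)]])
for p in([[562,86],[579,187]],[[583,97],[599,196]],[[601,89],[618,188]],[[641,94],[657,193]]):
    print(((ray('top',f(p),.027)[:,:2]*1000-c)@M).round(1).tolist())
```

```text
[486.9705517  281.00893942] [488.5142672  285.53958898] [1.5437155  4.53064956]
[[49.3, 8.8], [-36.6, 8.6]]
[[37.3, -7.1], [-46.6, -6.6]]
[[41.6, -23.1], [-42.6, -23.4]]
[[32.1, -55.6], [-51.8, -54.8]]
```

```bash
python3 -c "
from h import *
print(ticket.finish_job(), arm.state()['clock'])"
```

```text
the job is handed in; nothing more can be done
the job is handed in; nothing more can be done
```

I combed all four rods into grooves of their own, stood the rake back on its mat and handed the job in at about 35 s of the 72 s allowed. The hand-in reported no verdict.

**Rods:** After the stroke, the top camera puts them at tray y of about +9, -7, -23 and -55 mm. That matches grooves 1, 2, 3 and 5 (the fourth rod passed over groove 4). They lie parallel, with ends within 1 mm of each other in y.

**Stroke:** I took the rake nearest the base and combed from tray y of about +113 to -107 mm. The deck is about 31 mm above the tray's underside. Contact force read about 3 to 6 N at the checks, and the highest of all was about 6.3 N at a first touch, against the 12 N limit.

**Rake on the mat:** It stands upright, released, with the gripper clear. The two cameras disagree on how well it is centred:
- The top camera shows it about 4.5 mm off the mat's centre in y. The same method put it about 4 mm off at the start.
- The wrist camera, just before I set it down, showed about 2.5 mm.

**Bystanders:** In the last pictures the bottle, beaker and tube rack look untouched. I judged that by eye and did not measure it.

**Not to plan:**
- The tool tilted by 1 to 3 degrees as it moved. I therefore set the rake on the plain end of the deck, let go briefly and gripped it again so that its teeth sat flat before combing.
- My estimates of y from the fixed cameras and from the wrist differed by 3 to 4 mm. I allowed for this using the wrist pictures.

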